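# Book hoop clamps, dowels and tins into the cooper's stock

### The arm

A 7-joint arm with a two-finger parallel gripper is mounted at the origin on the work surface. World frame = base frame: x ahead of the robot, y to its left, z up, the work surface at z = 0. Lengths are in m, angles in rad, forces in N, time in s.
With the tool pointing down it reaches from about 0.4 to 0.9 m from the base axis. Payload 5.5 kg.
Tool frame: the origin (TCP) lies at the very end of the fingers, on their centre line; the grasp point (between the pads) lies 19 mm behind it; z points along the fingers, y is the line along which they close (so a half turn about z gives the same grasp; the last joint's range is limited). The gripper opens to 85 mm and grips with 20 to 120 N. Pads are 22 mm wide; open, the fingers measure 114 mm over their backs; the gripper's body (76 mm by 85 mm) begins 54 mm behind the grasp point. The pads swing forward as they close: fully open they stand 13 mm farther back than shut.
Start: joints at [-0.844, 0.501, -0.427, 1.55, 0.221, 1.138, -0.21], TCP at [0.291, 0.581, 0.231] pointing down, gripper open.
Joint ranges: [-2.88, 2.88], [-0.31, 2.03], [-1.54, 1.56], [0.2, 2.42], [-1.41, 4.55], [0.19, 2.02], [-2.57, 2.57]. Speed limits (rad/s): [2.57, 2.57, 3.14, 3.14, 3.14, 3.14, 3.14].

### API

Orientations are given as [roll, pitch, yaw] about the fixed x, y, z axes, in that order (R = Rz(yaw) Ry(pitch) Rx(roll)).
In Python, from rig import get_obs, eyes, job_done gives the robot as it stands. The module is installed in compiled form; this text tells all that it offers.
- The arm moves only by the tool carry_out, never from a script. Its argument "increments" is a list of rows, each a list of 5 numbers: the opening, from -1 (shut) to 1 (fully open), then the shift along the tool's x, y, z in m, then the turn about the tool's z in rad. In form: [[claw, x, y, z, spin], ...]. A call has 1 to 12 rows; each row is the pose to reach, as a shift and turn from the pose commanded when the call began, along the tool's axes at that moment; what a row does not reach only later rows make up. A row lasts 1/12 s, in which the tool goes at most 41.7 mm and 7.16 degrees, less where a joint would pass 70% of its speed; a pose out of reach is approached as far as the arm can. A call with a gripper value outside its range is refused whole. The fingers move at their own pace and stop on an object; "force" is the grip in N (left out, the last holds). Time passes only in rows, so rows that repeat a pose let the fingers close. It gives the time, the measured TCP pose, the force, the opening and the grip force at its end, in the units of the state.
- get_obs(): the state, without advancing time (a new reading comes with each control period).
- eyes.capture(name): name is "side" or "top"; returns the picture (480x640x3 uint8, red, green, blue); there is no depth.
- eyes.camera_model(name): a dict with "mtx" (3x3 intrinsics, pixels), "R" (3x3) and "t" (3): a world point X has camera coordinates R X + t. Camera axes: x right, y down, z forward; pixel columns grow to the right and rows downward; lengths in m; the calibration is good to about 2 mm. A picture is of the moment at which its call begins. camera_model takes no time and is no camera call.
- job_done(): hands the job in; it is judged then, once.
The state is a dict: "time_s": time; "joint_positions": joint angles; "joint_vel": joint speeds; "tau": joint torques, N m; "tcp_pos": TCP position; "ee_rot": TCP orientation; "wrist_force": force on the tool from outside, world axes, zero at the start; "moment": the same for the moment, N m; "grip_width": finger opening in m; "grasp_force": force on a finger pad.
Only numpy, scipy, OpenCV 4.12 (cv2) and the standard library are available. Lean on these libraries where they do the work, as an engineer would, in place of code of your own. Each camera call takes 0.05 s, during which the arm holds its last target. There are 200 camera calls.

### The job

Book the delivery in at the cooper's bench: tip all the dowels from the scoop cup into the wooden bin and stand the empty cup back upright in the middle of its cork mat, hang every U-shaped clamp astride the rail's bar, and turn every tin, upright and about where it stands, so that its yellow label looks straight at the middle of the scanner's black window. When all of that is in place, press the scanner's green button right down and let it spring back; if a tin is knocked aside, put its label right again, and leave the hammer and the glue bottle alone.

Things in the scene. Friction and masses are not known exactly. Their poses are not given: they have to be found in the camera images.
- scanner: fixed stock scanner: green block 70 (x) x 130 (y) x 90 mm (z); origin at the centre of its underside. Its black reading window with a thin red line fills the face on its own -x side, towards the robot and the tins; a yellow strip on the top edge marks that side, and a green push button stands on its top
- window (a point): centre of the scanner's black window (94 mm wide, 50 mm high), 37 mm from the block's centre on its -x side, 50 mm above the bench
- book_button (a joint): green push button on top of the scanner: 0 up, 0.006 m fully down, springs back; fully down takes about 4 N. It counts as pressed from 0.004
- book_button_top (a point): centre of the button's top face; the button is 36 mm across and is pressed straight down
- bar (a point): middle, on its centre line, of the level steel bar of a fixed rail: bar 16 mm thick, 140 mm above the bench, along this point's own y (z up), 240 mm clear between two dark wooden posts (22 x 16 mm, 152 mm tall, at y = +-128 mm; feet 90 mm long in x). A keg 152 mm wide, 150 mm tall stands fixed beyond it at (0.82, 0.36)
- mat: fixed cork mat 180 (x) x 120 (y) x 4 mm thick on which the cup stands; origin at the centre of its underside
- bin: fixed open wooden stock bin 110 x 110 mm, 60 mm high, walls 6 mm; origin at the centre of its underside
- cup: loose brass scoop cup with the dowels, 60 x 60 x 56 mm, walls 4 mm, 0.16 kg; origin: centre of the square underside, z up. Its -x wall slopes out, 25 degrees from level, as a pouring lip (edge at x = -84, 29 mm up). On its +x side a wooden grip plate 14 mm thick (y), x = 29 to 71, z = 4 to 66 mm, to be pinched from above (pads at x = 53, z = 55 mm). Empties when tipped lip-down about 75 degrees
- mallet: bystander: loose hammer lying on the bench, to be left alone
- glue: bystander: loose white glue bottle 56 mm wide, 85 mm tall, to be left alone
- tin1: blue closed round tin, 64 mm across, 55 mm tall, 0.3 kg, bottom-heavy, may be absent; origin at the centre of its underside, z up. Its marked side is its own +x: a yellow label 24 mm wide down that side, with a yellow bar on the steel lid from the middle out to that side
- tin2: red closed round tin, 64 mm across, 55 mm tall, 0.3 kg, bottom-heavy, may be absent; origin at the centre of its underside, z up. Its marked side is its own +x: a yellow label 24 mm wide down that side, with a yellow bar on the steel lid from the middle out to that side
- tin3: grey closed round tin, 64 mm across, 55 mm tall, 0.3 kg, bottom-heavy, may be absent; origin at the centre of its underside, z up. Its marked side is its own +x: a yellow label 24 mm wide down that side, with a yellow bar on the steel lid from the middle out to that side
- clamp1: U-shaped aluminium hoop clamp standing legs down, 0.16 kg, may be absent: 50 mm over the legs along its own x, 34 mm wide along y, 70 mm tall, 40 mm clear between the legs; orange feet 14 mm high, 64 mm over all in x. Origin midway between the feet on the bench, z up. Grip it from above across the legs (50 mm, along x)
- clamp1_crown (a point): middle of the underside of that clamp's top, 65 mm above its feet; this is what rests on the bar when it hangs (8 mm above the bar's centre line)
- clamp2: U-shaped aluminium hoop clamp standing legs down, 0.16 kg, may be absent: 50 mm over the legs along its own x, 34 mm wide along y, 70 mm tall, 40 mm clear between the legs; orange feet 14 mm high, 64 mm over all in x. Origin midway between the feet on the bench, z up. Grip it from above across the legs (50 mm, along x)
- clamp2_crown (a point): middle of the underside of that clamp's top, 65 mm above its feet; this is what rests on the bar when it hangs (8 mm above the bar's centre line)
- clamp3: U-shaped aluminium hoop clamp standing legs down, 0.16 kg, may be absent: 50 mm over the legs along its own x, 34 mm wide along y, 70 mm tall, 40 mm clear between the legs; orange feet 14 mm high, 64 mm over all in x. Origin midway between the feet on the bench, z up. Grip it from above across the legs (50 mm, along x)
- clamp3_crown (a point): middle of the underside of that clamp's top, 65 mm above its feet; this is what rests on the bar when it hangs (8 mm above the bar's centre line)
- dowel1_mid (a point): centre of a loose pale wooden dowel, 13 mm thick, 26 mm long with round ends, 12 g, may be absent
- dowel2_mid (a point): centre of a loose pale wooden dowel, 13 mm thick, 26 mm long with round ends, 12 g, may be absent
- dowel3_mid (a point): centre of a loose pale wooden dowel, 13 mm thick, 26 mm long with round ends, 12 g, may be absent
- dowel4_mid (a point): centre of a loose pale wooden dowel, 13 mm thick, 26 mm long with round ends, 12 g, may be absent
- dowel5_mid (a point): centre of a loose pale wooden dowel, 13 mm thick, 26 mm long with round ends, 12 g, may be absent
Things that resemble listed ones, but are neither listed nor needed, are in the scene too. What is shaped like the clamp1 but blue or red is not meant.

How it is judged:
On the way:
1. the green button is pressed down while every dowel is in the bin, the cup is back on its mat, every clamp hangs on the bar and every tin's label faces the window (value of joint book_button above 0.004 m and y of window in the frame of tin1 between -0.047 and 0.047 m and x of window in the frame of tin1 above 0.05 m and angle between each of tin1, tin2, tin3, cup's own z axis and vertical below 0.1 rad and height (world z) of each of tin1, tin2, tin3 below 0.01 m and distance of each of tin1, tin2, tin3 from where it was at the start of the episode below 0.1 m and y of window in the frame of tin2 between -0.047 and 0.047 m and x of window in the frame of tin2 above 0.05 m and y of window in the frame of tin3 between -0.047 and 0.047 m and x of window in the frame of tin3 above 0.05 m and x of clamp1_crown in the frame of bar between -0.017 and 0.017 m and y of clamp1_crown in the frame of bar between -0.118 and 0.118 m and z of clamp1_crown in the frame of bar between 0.003 and 0.016 m and angle between each of clamp1, clamp2, clamp3's own z axis and vertical below 0.5 rad and x of clamp2_crown in the frame of bar between -0.017 and 0.017 m and y of clamp2_crown in the frame of bar between -0.118 and 0.118 m and z of clamp2_crown in the frame of bar between 0.003 and 0.016 m and x of clamp3_crown in the frame of bar between -0.017 and 0.017 m and y of clamp3_crown in the frame of bar between -0.118 and 0.118 m and z of clamp3_crown in the frame of bar between 0.003 and 0.016 m and x of dowel1_mid in the frame of bin between -0.052 and 0.052 m and y of dowel1_mid in the frame of bin between -0.052 and 0.052 m and height (world z) of each of dowel1_mid, dowel2_mid, dowel3_mid, dowel4_mid, dowel5_mid below 0.06 m and x of dowel2_mid in the frame of bin between -0.052 and 0.052 m and y of dowel2_mid in the frame of bin between -0.052 and 0.052 m and x of dowel3_mid in the frame of bin between -0.052 and 0.052 m and y of dowel3_mid in the frame of bin between -0.052 and 0.052 m and x of dowel4_mid in the frame of bin between -0.052 and 0.052 m and y of dowel4_mid in the frame of bin between -0.052 and 0.052 m and x of dowel5_mid in the frame of bin between -0.052 and 0.052 m and y of dowel5_mid in the frame of bin between -0.052 and 0.052 m and horizontal distance between cup and mat below 0.05 m and height (world z) of cup below 0.012 m), for 0.05 s.
At the end, for the whole second after the job is handed in: Tins upright, within 100 mm of their start, the line out of each label within 47 mm of the window's middle; clamps' tops on the bar (middle within 17 mm), between the posts, lean < 0.5 rad; dowels in the bin below its rim; cup upright within 50 mm of the mat's middle; button up; all at rest (y of window in the frame of tin1 between -0.047 and 0.047 m and x of window in the frame of tin1 above 0.05 m and angle between each of tin1, tin2, tin3, cup's own z axis and vertical below 0.1 rad and height (world z) of each of tin1, tin2, tin3 below 0.01 m and distance of each of tin1, tin2, tin3 from where it was at the start of the episode below 0.1 m and y of window in the frame of tin2 between -0.047 and 0.047 m and x of window in the frame of tin2 above 0.05 m and y of window in the frame of tin3 between -0.047 and 0.047 m and x of window in the frame of tin3 above 0.05 m and x of clamp1_crown in the frame of bar between -0.017 and 0.017 m and y of clamp1_crown in the frame of bar between -0.118 and 0.118 m and z of clamp1_crown in the frame of bar between 0.003 and 0.016 m and angle between each of clamp1, clamp2, clamp3's own z axis and vertical below 0.5 rad and x of clamp2_crown in the frame of bar between -0.017 and 0.017 m and y of clamp2_crown in the frame of bar between -0.118 and 0.118 m and z of clamp2_crown in the frame of bar between 0.003 and 0.016 m and x of clamp3_crown in the frame of bar between -0.017 and 0.017 m and y of clamp3_crown in the frame of bar between -0.118 and 0.118 m and z of clamp3_crown in the frame of bar between 0.003 and 0.016 m and x of dowel1_mid in the frame of bin between -0.052 and 0.052 m and y of dowel1_mid in the frame of bin between -0.052 and 0.052 m and height (world z) of each of dowel1_mid, dowel2_mid, dowel3_mid, dowel4_mid, dowel5_mid below 0.06 m and x of dowel2_mid in the frame of bin between -0.052 and 0.052 m and y of dowel2_mid in the frame of bin between -0.052 and 0.052 m and x of dowel3_mid in the frame of bin between -0.052 and 0.052 m and y of dowel3_mid in the frame of bin between -0.052 and 0.052 m and x of dowel4_mid in the frame of bin between -0.052 and 0.052 m and y of dowel4_mid in the frame of bin between -0.052 and 0.052 m and x of dowel5_mid in the frame of bin between -0.052 and 0.052 m and y of dowel5_mid in the frame of bin between -0.052 and 0.052 m and horizontal distance between cup and mat below 0.05 m and height (world z) of cup below 0.012 m and linear speed of each of tin1, tin2, tin3, clamp1, clamp2, clamp3, cup below 0.03 m/s and value of joint book_button below 0.002 m); the robot touches nothing.
It fails at once if the hammer or the glue bottle is moved by more than 30 mm (distance of any of mallet, glue from where it was at the start of the episode above 0.03 m).
Of tin1, tin2, tin3 only 2 to 3 are there at a start; the rules pass over those that are not, and their reading is None.
Of clamp1, clamp2, clamp3 only 2 to 3 are there at a start; the rules pass over those that are not, and their reading is None.
Of dowel1, dowel2, dowel3, dowel4, dowel5 only 3 to 5 are there at a start; the rules pass over those that are not, and their reading is None.
At some moment in a run one of tin1, tin2, tin3 may be knocked a few centimetres aside while the robot is not near it.
It also fails if it takes over 210 s, if anything falls off the work surface, if the arm or the gripper's body presses on something with over 40 N, if the wrist force passes 120 N, or if a joint passes its speed limit or range.

## Working session

There is one attempt and no reset: what is moved stays moved. The work goes in short steps, Python scripts to look and compute and a tool call to move; the robot and the scene stay as the last step left them, time stands still between calls to the robot, and variables do not carry over. Pictures are saved under pics/ and viewed, at most 14 in all, crops included, and the job is handed in when it is done.

Besides the shell and the picture viewer there is one more tool, called after "Call:" as name(argument=value, ...) on one line, values as JSON. carry_out: Moves the arm, as the interface text tells. Its arguments: {"type":"object","properties":{"increments":{"type":"array","items":{"type":"array","items":{"type":"number"}}},"force":{"type":"number"}},"required":["increments"]}

```bash
mkdir -p pics; cat > h.py <<'E'
import numpy as np, cv2
from rig import get_obs, eyes, job_done
def snap(n,f=None):
    im=eyes.capture(n)
    if f: cv2.imwrite('pics/'+f,im[:,:,::-1])
    return im
def ray(n,u,v):
    c=eyes.camera_model(n);K,R,t=[np.array(c[k],float) for k in('mtx','R','t')]
    return -R.T@t, R.T@np.linalg.solve(K,[u,v,1.])
def onz(n,u,v,z):
    o,d=ray(n,u,v); return o+d*(z-o[2])/d[2]
def proj(n,X):
    c=eyes.camera_model(n);K,R,t=[np.array(c[k],float) for k in('mtx','R','t')]
    p=K@(R@np.array(X,float)+t.ravel()); return p[:2]/p[2]
E
python3 - <<'E'
from h import *
print(get_obs())
for n in('top','side'):
    snap(n,n+'0.png'); print(n,ray(n,320,240))
E
```

```text
{'time_s': 0.0, 'joint_positions': array([-0.84381899,  0.5018854 , -0.4267846 ,  1.55143128,  0.22080087,
        1.13830066, -0.21029719]), 'joint_vel': array([ 0.00047244,  0.00078886,  0.00058382,  0.00038321,  0.00027814,
       -0.00034103,  0.000453  ]), 'tau': array([ 1.94065260e-04, -5.69506073e+01, -5.81597283e+00, -2.80946624e+01,
        1.07022785e-02,  1.20722508e-02,  7.98475952e-06]), 'tcp_pos': array([0.29049944, 0.58070318, 0.23024301]), 'ee_rot': array([-3.13962615e+00, -7.40422048e-05,  2.67786377e+00]), 'wrist_force': array([0.76452567, 0.18771007, 0.72293116]), 'moment': array([-0.00835772, -0.05734745,  0.04424888]), 'grasp_force': 0.0, 'grip_width': 0.08527555869288032}
top (array([0.39830747, 0.01692963, 1.36891883]), array([ 1.11836805e-01, -7.86881454e-04, -9.93820493e-01]))
side (array([ 0.32699014, -1.03779277,  0.84034412]), array([ 0.13937318,  0.81145843, -0.56755539]))
```

View pics/top0.png

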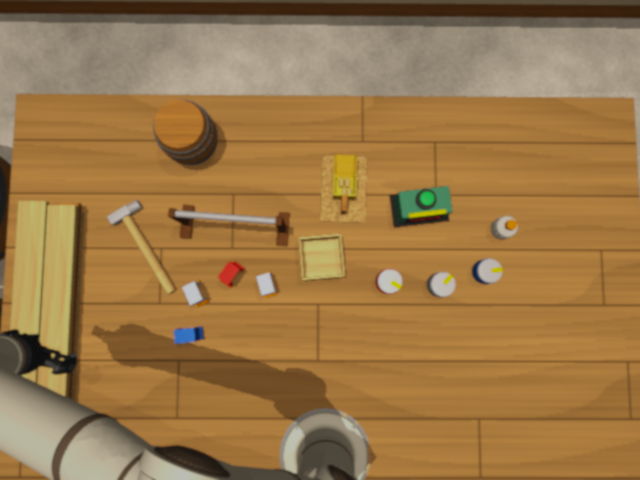

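View pics/side0.png

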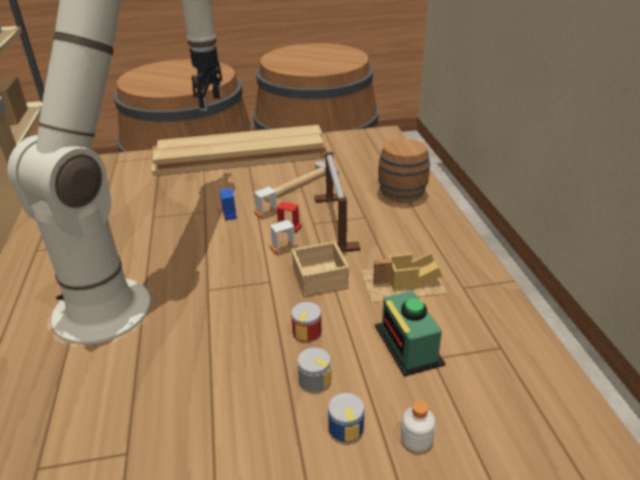

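The top view shows image up = +x and image left = +y. It has:
- White clamps at (193,293) and (265,283); the decoys are red (231,273) and blue (188,335).
- Tins: red (390,281), grey (443,284) and blue (488,271).
- Cup at (344,180) with its grip towards the robot, and the bin at (322,257).
- Bar (177,214)–(280,221), and the button at (427,198).

The side view agrees: two clamps and three tins.

```bash
cat > m.py <<'E'
from h import *
def comp(mask,box,amin=15):
    x0,y0,x1,y1=box; m=np.zeros(mask.shape,np.uint8); m[y0:y1,x0:x1]=mask[y0:y1,x0:x1]
    n,l,s,c=cv2.connectedComponentsWithStats(m)
    if n<2: return None
    i=1+np.argmax(s[1:,4]); return (l==i).astype(np.uint8),s[i],c[i]
def rect(n,m,z):
    p=np.argwhere(m)[:,::-1]; w=np.array([onz(n,u,v,z)[:2] for u,v in p])
    r=cv2.minAreaRect((w*1000).astype(np.float32)); return np.round(r[0],1),np.round(r[1],1),round(r[2],1),np.round(w.mean(0)*1000,1)
E
python3 - <<'E'
from m import *
im=cv2.imread('pics/top0.png'); hsv=cv2.cvtColor(im,cv2.COLOR_BGR2HSV);H,S,V=cv2.split(hsv)
yel=(H>22)&(H<33)&(S>150)&(V>130); pale=(S<60)&(V>140); pale2=(S<60)&(V>110)
for nm,b in dict(c1=(175,275,212,312),c2=(250,268,282,302)).items():
    r=comp(pale,b); print(nm,r[1],rect('top',r[0],.07))
for nm,b in dict(red=(372,262,410,300),grey=(425,266,462,302),blue=(468,252,508,290)).items():
    lid=comp(pale2|yel,b); y=comp(yel,b)
    (cx,cy),rad=cv2.minEnclosingCircle(np.argwhere(lid[0])[:,::-1].astype(np.float32))
    c=onz('top',cx,cy,.055);yy=onz('top',*y[2],.055); print(nm,c*1000,rad,y[1],'label yaw',np.degrees(np.arctan2(*(yy-c)[1::-1])))
g=comp((H>45)&(H<85)&(S>180)&(V>90),(385,180,455,225));print('btn',g[1])
g=comp((H>45)&(H<85)&(S>90)&(V>40),(385,180,455,225)); print('scan',g[1],rect('top',g[0],.09))
y=comp(yel,(395,195,455,225)); print('strip',rect('top',y[0],.09))
b=comp((S<60)&(V>100),(180,205,282,230)); print('bar',b[1],rect('top',b[0],.148))
big=lambda x0,y0,x1,y1,k:cv2.resize(im[y0:y1,x0:x1],None,fx=k,fy=k,interpolation=cv2.INTER_CUBIC)
cv2.imwrite('pics/c0.png',np.vstack([big(160,190,300,310,5)[:, :700],]))
cv2.imwrite('pics/c1.png',big(290,140,450,290,4)[:600])
E
```

```text
c1 [182 281  20  24 300] (array([410.1, 336. ]), array([53.3, 36.3]), 23.3, array([410.2, 336.3]))
c2 [256 273  19  23 296] (array([433.7, 153.6]), array([51.9, 36.1]), 16.6, array([433.4, 153.4]))
red [ 440.56285213 -161.18917489   55.        ] 12.349188804626465 [392 281  10   8  36] label yaw -114.2492552598261
grey [ 434.7500663  -295.74988512   55.        ] 12.52585506439209 [444 274   9  10  36] label yaw -48.24072543277559
blue [ 469.92910359 -414.63759308   55.        ] 12.763665199279785 [492 267  11   5  37] label yaw -84.47938056101407
btn [420 192  14  13 151]
scan [ 395  187   56   36 1130] (array([ 634.9, -241.1]), array([ 74.2, 138.1]), 8.7, array([ 640.4, -238. ]))
strip (array([ 610.8, -252.5]), array([10.5, 92. ]), 7.0, array([ 610.8, -251.9]))
bar [180 211  96  13 560] (array([590.7, 237.1]), array([228.3,  15.8]), 86.0, array([590.2, 239. ]))
```

View pics/c1.png

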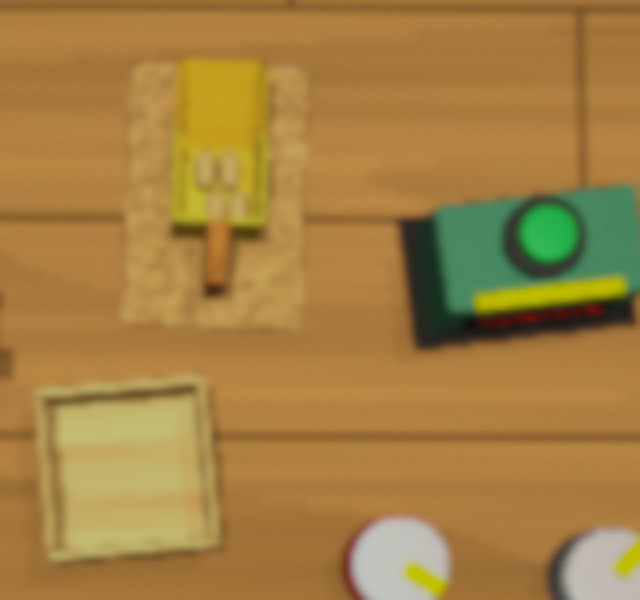

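View pics/c0.png

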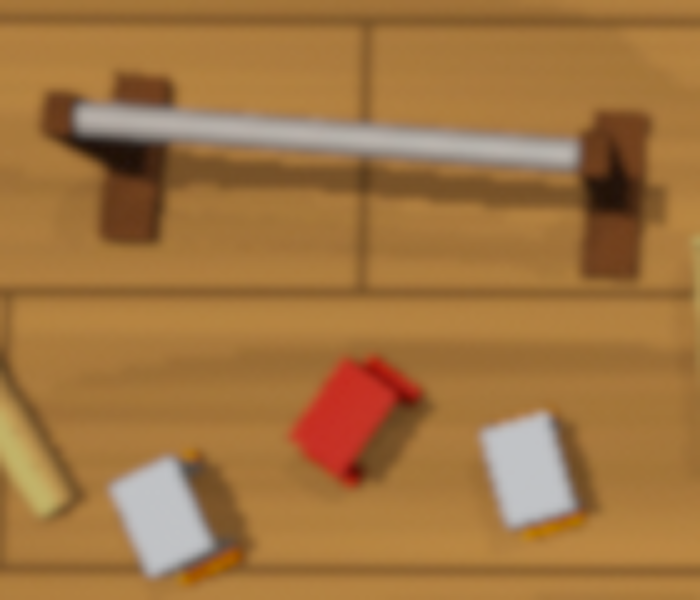

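The crops show two clamps with their leg axes at about 23° and 17° from +x. The bar lies about 4° off y. The cup holds four dowels, with its lip to +x and its grip plate to −x.

Next I'll set up a helper that gives the moves in tool axes, then take clamp c1.

```bash
cat >> h.py <<'E'
from scipy.spatial.transform import Rotation as Ro
def go(x,y,z,ca=None,o=None):
    """shift to world TCP target, ca: closing-axis angle (deg, mod 180)"""
    o=o or get_obs(); R=Ro.from_euler('xyz',o['ee_rot']).as_matrix(); s=R.T@(np.array([x,y,z])-o['tcp_pos'])
    sp=0
    if ca is not None:
        a=np.degrees(np.arctan2(R[1,1],R[0,1])); sp=(a-ca+90)%180-90
    print('shift',np.round(s,4),'spin',round(np.radians(sp),3),'(alt',round(np.radians(sp-180*np.sign(sp)),3),') rows',max(np.linalg.norm(s)/.0417,abs(sp)/7.16).round(1))
def st():
    o=get_obs(); print(round(o['time_s'],2),o['tcp_pos'].round(4),np.degrees(o['ee_rot']).round(1),'q',o['joint_positions'].round(2),'w',round(o['grip_width'],4),o['wrist_force'].round(1),round(o['grasp_force'],1))
E
python3 -c "
from h import *
st();go(.410,.336,.16,23.3);go(.410,.336,.035,23.3)"
```

```text
0.1 [0.2906 0.5808 0.2303] [-179.9   -0.   153.4] q [-0.84  0.5  -0.43  1.55  0.22  1.14 -0.21] w 0.0855 [-0.1  0.   0. ] 0.0
shift [-0.2163 -0.1653  0.0706] spin 0.7 (alt -2.441 ) rows 6.7
shift [-0.2163 -0.1651  0.1956] spin 0.7 (alt -2.441 ) rows 8.0
```

Call:
carry_out(increments=[[1, -0.216, -0.165, 0.08, 0.7], [1, -0.216, -0.165, 0.08, 0.7], [1, -0.216, -0.165, 0.08, 0.7], [1, -0.216, -0.165, 0.08, 0.7], [1, -0.216, -0.165, 0.08, 0.7], [1, -0.216, -0.165, 0.08, 0.7], [1, -0.216, -0.165, 0.08, 0.7], [1, -0.216, -0.165, 0.08, 0.7], [1, -0.216, -0.165, 0.08, 0.7], [1, -0.216, -0.165, 0.08, 0.7], [1, -0.216, -0.165, 0.08, 0.7]], force=60)

```text
time_s: 1.02
tcp_pos: [0.4094, 0.339, 0.1517]
ee_rot: [3.141, -0.001, 1.98]
wrist_force: [-0.8, 0.6, 0.2]
grip_width: 0.0854
grasp_force: 0.0
```

```bash
python3 -c "
from h import *
st();go(.410,.336,.035,23.3);snap('top','t1.png')
im=cv2.imread('pics/t1.png');cv2.imwrite('pics/t1c.png',cv2.resize(im[240:340,130:290],None,fx=4,fy=4))"
```

```text
1.02 [0.4094 0.339  0.1517] [ 1.800e+02 -1.000e-01  1.135e+02] q [-0.55  0.37 -0.23  1.93  0.11  0.86 -0.43] w 0.0854 [-0.8  0.6  0.2] 0.0
shift [-0.0032 -0.0007  0.1166] spin 0.003 (alt -3.139 ) rows 2.8
```

View pics/t1c.png

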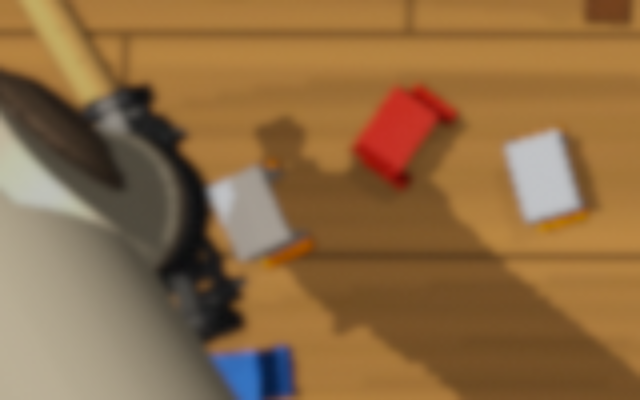

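The gripper stands over c1 with its fingers across the legs, and its leftward offset fits parallax. The descent follows.

Call:
carry_out(increments=[[1, -0.003, 0, 0.04, 0], [1, -0.003, 0, 0.08, 0], [1, -0.003, 0, 0.1, 0], [1, -0.003, 0, 0.117, 0], [1, -0.003, 0, 0.117, 0], [0, -0.003, 0, 0.117, 0], [0, -0.003, 0, 0.117, 0], [0, -0.003, 0, 0.117, 0], [0, -0.003, 0, 0.117, 0], [0, -0.003, 0, 0.117, 0]], force=60)

```text
time_s: 1.9
tcp_pos: [0.4123, 0.3359, 0.0362]
ee_rot: [3.138, -0.001, 1.978]
wrist_force: [-0.9, 0.2, 6.8]
grip_width: 0.0491
grasp_force: 62.7
```

```bash
python3 -c "
from h import *
st();print(.5925+.073*45,.244+45);go(.5957,.289,.205,-4.2)"
```

```text
1.9 [0.4123 0.3359 0.0362] [ 1.798e+02 -1.000e-01  1.133e+02] q [-0.58  0.55 -0.19  1.99  0.17  0.62 -0.47] w 0.0491 [-0.9  0.2  6.8] 62.7
3.8774999999999995 45.244
shift [-0.1155  0.1504 -0.1684] spin 0.481 (alt -2.661 ) rows 6.1
```

Call:
carry_out(increments=[[-1, 0, 0, -0.04, 0], [-1, 0, 0, -0.08, 0], [-1, 0, 0, -0.12, 0], [-1, 0, 0, -0.168, 0], [-1, -0.02, 0.026, -0.168, 0.1], [-1, -0.043, 0.055, -0.168, 0.2], [-1, -0.065, 0.084, -0.168, 0.3], [-1, -0.086, 0.112, -0.168, 0.4], [-1, -0.105, 0.136, -0.168, 0.481], [-1, -0.1155, 0.15, -0.168, 0.481], [-1, -0.1155, 0.15, -0.168, 0.481], [-1, -0.1155, 0.15, -0.168, 0.481]])

```text
time_s: 2.9
tcp_pos: [0.5953, 0.2866, 0.2021]
ee_rot: [-3.141, 0.0, 1.495]
wrist_force: [0.5, -0.5, -1.3]
grip_width: 0.0494
grasp_force: 63.0
```

```bash
python3 - <<'E'
from m import *
st();go(.5957,.289,.120,-4.2)
im=snap('side','s1.png')
cv2.imwrite('pics/s1c.png',cv2.resize(im[60:280,200:440,::-1],None,fx=3,fy=2.7))
im=cv2.cvtColor(snap('top'),cv2.COLOR_RGB2HSV);H,S,V=cv2.split(im)
# bar refit from original top image, mid line at z=.14
im=cv2.cvtColor(cv2.imread('pics/top0.png'),cv2.COLOR_BGR2HSV);H,S,V=cv2.split(im)
b=comp((S<60)&(V>100),(165,200,290,235)); print('bar',b[1],rect('top',b[0],.145))
E
```

```text
2.9 [0.5953 0.2866 0.2021] [-180.     0.    85.7] q [-0.43  0.51 -0.08  1.56  0.04  1.07 -0.6 ] w 0.0494 [ 0.5 -0.5 -1.3] 63.0
shift [0.0025 0.0002 0.0821] spin -0.003 (alt 3.139 ) rows 2.0
bar [175 211 101  13 589] (array([591.6, 243.6]), array([240.8,  15.9]), 86.0, array([591.1, 245.4]))
```

View pics/s1c.png

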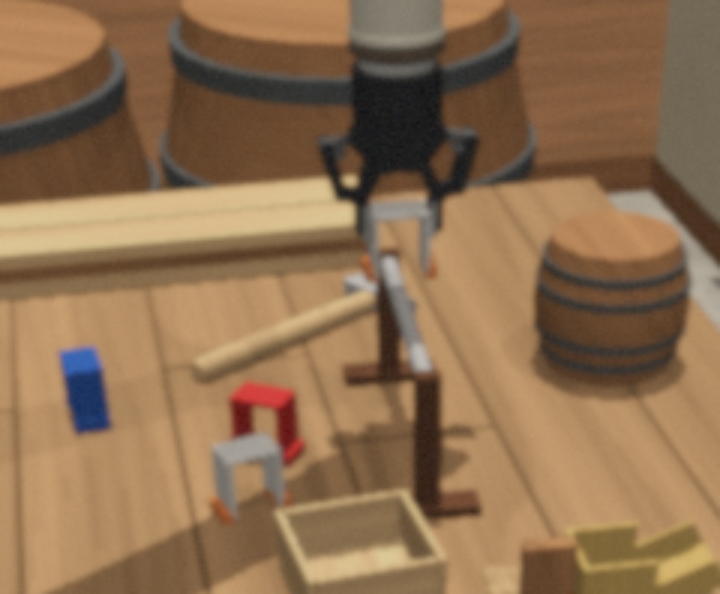

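The side view shows the clamp held upright, straddling the bar line. The bar measures 240.8 × 15.9 mm, which matches the given sizes. I'll lower and release.

Call:
carry_out(increments=[[-1, 0.001, 0, 0.03, 0], [-1, 0.001, 0, 0.055, 0], [-1, 0.001, 0, 0.07, 0], [-1, 0.001, 0, 0.081, 0], [-1, 0.001, 0, 0.081, 0], [1, 0.001, 0, 0.081, 0], [1, 0.001, 0, 0.081, 0], [1, 0.001, 0, 0.081, 0], [1, 0.001, 0, 0.081, 0], [1, 0.001, 0, 0.04, 0], [1, 0.001, 0, 0.0, 0], [1, 0.001, 0, -0.03, 0]])

```text
time_s: 4.0
tcp_pos: [0.5956, 0.2891, 0.2356]
ee_rot: [3.139, -0.001, 1.497]
wrist_force: [0.7, 0.5, 1.1]
grip_width: 0.0851
grasp_force: 0.0
```

```bash
python3 -c "
from h import *
st();go(.4337,.1536,.205,16.6);go(.4337,.1536,.035,16.6)"
```

```text
4.0 [0.5956 0.2891 0.2356] [ 1.799e+02 -1.000e-01  8.580e+01] q [-0.44  0.48 -0.08  1.53  0.04  1.13 -0.6 ] w 0.0851 [0.7 0.5 1.1] 0.0
shift [-0.1471 -0.1515  0.03  ] spin -0.364 (alt 2.778 ) rows 5.1
shift [-0.1474 -0.1518  0.2   ] spin -0.364 (alt 2.778 ) rows 7.0
```

Call:
carry_out(increments=[[1, -0.03, -0.03, 0.03, -0.07], [1, -0.06, -0.06, 0.03, -0.15], [1, -0.09, -0.09, 0.03, -0.23], [1, -0.12, -0.123, 0.03, -0.3], [1, -0.147, -0.1515, 0.04, -0.364], [1, -0.147, -0.1515, 0.07, -0.364], [1, -0.147, -0.1515, 0.1, -0.364], [1, -0.147, -0.1515, 0.13, -0.364], [1, -0.147, -0.1515, 0.16, -0.364], [1, -0.147, -0.1515, 0.185, -0.364], [1, -0.147, -0.1515, 0.2, -0.364], [1, -0.147, -0.1515, 0.2, -0.364]])

```text
time_s: 5.0
tcp_pos: [0.4309, 0.1525, 0.0299]
ee_rot: [-3.137, 0.0, 1.861]
wrist_force: [-0.7, 0.5, 0.5]
grip_width: 0.0852
grasp_force: 0.0
```

Call:
carry_out(increments=[[-1, 0, 0, 0, 0], [-1, 0, 0, 0, 0], [-1, 0, 0, 0, 0], [-1, 0, 0, 0, 0], [-1, 0, 0, -0.04, 0], [-1, 0, 0, -0.08, 0], [-1, 0, 0, -0.12, 0], [-1, 0, 0, -0.168, 0], [-1, 0, 0, -0.168, 0], [-1, 0, 0, -0.168, 0]])

```text
time_s: 5.83
tcp_pos: [0.4356, 0.1543, 0.2045]
ee_rot: [3.132, -0.0, 1.861]
wrist_force: [0.3, 0.3, -2.2]
grip_width: 0.0495
grasp_force: 63.4
```

```bash
python3 -c "
from h import *
st();go(.5887,.199,.205,-4);go(.5887,.199,.120,-4)
im=snap('side','s2.png');cv2.imwrite('pics/s2c.png',cv2.resize(im[60:280,200:440,::-1],None,fx=3,fy=2.7))"
```

```text
5.83 [0.4356 0.1543 0.2045] [179.5  -0.  106.6] q [-0.26  0.17 -0.15  2.05  0.03  0.92 -0.14] w 0.0495 [ 0.3  0.3 -2.2] 63.4
shift [-0.0009  0.1595  0.0009] spin 0.36 (alt -2.782 ) rows 3.8
shift [-0.0009  0.1588  0.0859] spin 0.36 (alt -2.782 ) rows 4.3
```

View pics/s2c.png

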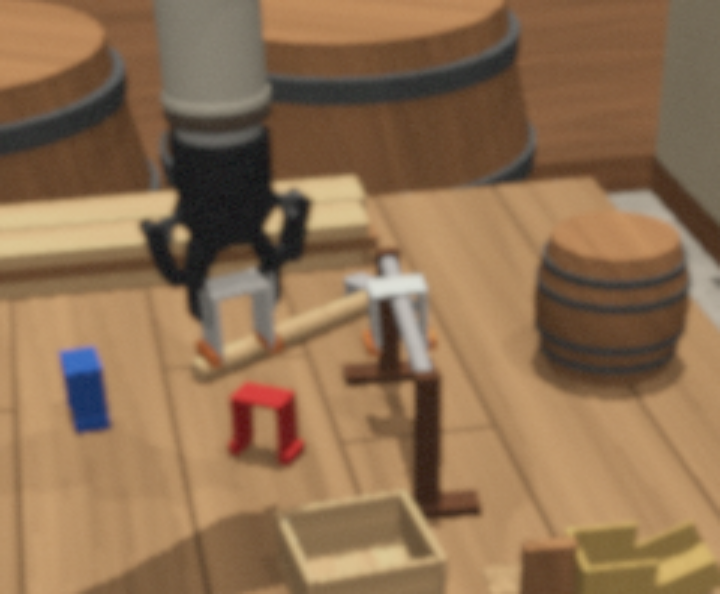

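c1 hangs astride the bar and c2 is in the gripper.

Call:
carry_out(increments=[[-1, 0, 0.035, -0.005, 0.09], [-1, 0, 0.07, -0.005, 0.18], [-1, -0.001, 0.105, -0.005, 0.27], [-1, -0.001, 0.14, -0.005, 0.36], [-1, -0.001, 0.159, -0.005, 0.36], [-1, -0.001, 0.159, -0.005, 0.36], [-1, -0.001, 0.159, -0.005, 0.36], [-1, -0.001, 0.159, 0.02, 0.36], [-1, -0.001, 0.159, 0.045, 0.36], [-1, -0.001, 0.159, 0.065, 0.36], [-1, -0.001, 0.159, 0.084, 0.36], [-1, -0.001, 0.159, 0.084, 0.36]])

```text
time_s: 6.88
tcp_pos: [0.5829, 0.1971, 0.1147]
ee_rot: [-3.138, 0.002, 1.501]
wrist_force: [-0.4, -0.5, -1.6]
grip_width: 0.0494
grasp_force: 69.2
```

```bash
python3 - <<'E'
from m import *
st()
im=cv2.imread('pics/top0.png');hsv=cv2.cvtColor(im,cv2.COLOR_BGR2HSV);H,S,V=cv2.split(hsv)
def hs(u,v):return hsv[v,u]
# colours: plate, mat, bin, cup
print('plate',hs(344,207),'mat',hs(328,180),'cup',hs(344,165),'binrim',hs(302,260),'wood',hs(310,200))
cup=comp((H>21)&(H<32)&(S>200),(320,150,370,200));print('cup',cup[1],cup[2])
pl=comp((H<14)&(S>120),(335,190,355,216));print('plate',pl and (pl[1],rect('top',pl[0],.065)))
# corners from 4x crop (origin 290,140)
f=lambda u,v,z:(onz('top',290+u/4-.4,140+v/4-.4,z)*1000).round(0)[:2]
print('mat',[f(*p,.004) for p in((137,66),(307,70),(302,328),(122,318))])
print('bin rim',[f(*p,.06) for p in((37,391),(205,377),(220,547),(50,560))])
print('button',f(548,233,.105), 'plate',f(217,228,.07),f(215,290,.07),'cup top corners',f(172,222,.06),f(266,226,.06),f(182,60,.033),f(266,60,.033))
E
```

```text
6.88 [0.5829 0.1971 0.1147] [-1.798e+02  1.000e-01  8.600e+01] q [-0.31  0.54 -0.07  1.74  0.05  0.87 -0.48] w 0.0494 [-0.4 -0.5 -1.6] 69.2
plate [ 16 189 166] mat [ 18 152 188] cup [ 24 212 195] binrim [ 20 137 169] wood [ 17 163 177]
cup [334 155  23  42 567] [344.61552028 169.48148148]
plate None
mat [array([780.,   6.]), array([ 778., -109.]), array([ 602., -104.]), array([608.,  16.])]
bin rim [array([552.,  70.]), array([562., -37.]), array([453., -47.]), array([445.,  61.])]
button [ 647. -249.] plate [656. -45.] [616. -43.] cup top corners [662. -16.] [660. -77.] [776. -23.] [777. -79.]
```

Call:
carry_out(increments=[[1, 0, 0, 0, 0], [1, 0, 0, 0, 0], [1, 0, 0, 0, 0], [1, 0, 0, 0, 0], [1, 0, 0, -0.03, 0], [1, 0, 0, -0.07, 0], [1, 0, 0, -0.11, 0], [1, 0, 0, -0.11, 0]])

```text
time_s: 7.55
tcp_pos: [0.5903, 0.1997, 0.2354]
ee_rot: [3.129, -0.006, 1.501]
wrist_force: [1.0, 0.9, 1.4]
grip_width: 0.0854
grasp_force: 0.0
```

```bash
python3 -c "
from h import *
st();go(.6395,-.045,.15,87);go(.6395,-.045,.040,87)"
```

```text
7.55 [0.5903 0.1997 0.2354] [179.3  -0.3  86. ] q [-0.31  0.41 -0.08  1.64  0.04  1.08 -0.47] w 0.0854 [1.  0.9 1.4] 0.0
shift [-0.2411  0.0651  0.0848] spin 1.553 (alt -1.589 ) rows 12.4
shift [-0.2418  0.0637  0.1948] spin 1.553 (alt -1.589 ) rows 12.4
```

Call:
carry_out(increments=[[1, -0.02, 0.005, 0, -0.12], [1, -0.04, 0.01, 0, -0.24], [1, -0.06, 0.015, 0, -0.36], [1, -0.08, 0.02, 0, -0.48], [1, -0.1, 0.026, 0, -0.6], [1, -0.12, 0.032, 0, -0.72], [1, -0.14, 0.038, 0, -0.84], [1, -0.16, 0.044, 0, -0.96], [1, -0.18, 0.05, 0.02, -1.08], [1, -0.2, 0.055, 0.04, -1.2], [1, -0.22, 0.06, 0.06, -1.32], [1, -0.241, 0.064, 0.08, -1.44]])

```text
time_s: 8.55
tcp_pos: [0.6328, -0.0478, 0.1456]
ee_rot: [3.141, 0.001, 2.947]
wrist_force: [0.6, -0.1, -0.4]
grip_width: 0.0854
grasp_force: 0.0
```

```bash
python3 - <<'E'
from m import *
st();go(.6395,-.045,.10,87);go(.6395,-.045,.040,87)
snap('side','s3.png');im=snap('top')
hsv=cv2.cvtColor(im,cv2.COLOR_RGB2HSV);H,S,V=cv2.split(hsv)
b=comp((S<60)&(V>140),(170,195,290,235)); print(b[1])
for bx in ((175,195,225,235),(225,195,275,235)):
    m=np.zeros(H.shape,np.uint8);m[bx[1]:bx[3],bx[0]:bx[2]]=((S<60)&(V>100))[bx[1]:bx[3],bx[0]:bx[2]]
    m=cv2.morphologyEx(m,cv2.MORPH_OPEN,np.ones((11,11)));print(m.sum(), rect('top',m,.153) if m.any() else 0)
E
```

```text
8.55 [ 0.6328 -0.0478  0.1456] [1.800e+02 1.000e-01 1.689e+02] q [ 0.23  0.54 -0.27  1.67  0.17  0.95  1.27] w 0.0854 [ 0.6 -0.1 -0.4] 0.0
shift [-0.006   0.004   0.0456] spin -0.142 (alt 2.999 ) rows 1.1
shift [-0.006   0.004   0.1056] spin -0.142 (alt 2.999 ) rows 2.5
[ 175  205  100   27 1008]
334 (array([592.9, 290.8]), array([50.5, 36. ]), 0.2, array([592.6, 290.8]))
309 (array([581.2, 195.6]), array([45.6, 35.9]), 0.2, array([581.4, 195.8]))
```

Call:
carry_out(increments=[[1, -0.003, 0.002, 0, -0.1], [1, -0.006, 0.004, 0.02, -0.142], [1, -0.006, 0.004, 0.05, -0.142], [1, -0.006, 0.004, 0.08, -0.142], [1, -0.006, 0.004, 0.105, -0.142], [1, -0.006, 0.004, 0.105, -0.142], [1, -0.006, 0.004, 0.105, -0.142], [-1, -0.006, 0.004, 0.105, -0.142], [-1, -0.006, 0.004, 0.105, -0.142], [-1, -0.006, 0.004, 0.105, -0.142], [-1, -0.006, 0.004, 0.105, -0.142], [-1, -0.006, 0.004, 0.105, -0.142]], force=60)

```text
time_s: 9.65
tcp_pos: [0.64, -0.0445, 0.0425]
ee_rot: [-3.141, 0.002, 3.083]
wrist_force: [0.4, 0.1, -0.2]
grip_width: 0.0255
grasp_force: 0.0
```

Call:
carry_out(increments=[[-1, 0, 0, 0, 0], [-1, 0, 0, 0, 0], [-1, 0, 0, -0.01, 0], [-1, 0, 0, -0.02, 0], [-1, 0, 0, -0.02, 0]], force=120)

```text
time_s: 10.07
tcp_pos: [0.6408, -0.0443, 0.0638]
ee_rot: [3.141, 0.003, 3.083]
wrist_force: [1.0, 0.5, -1.4]
grip_width: 0.0119
grasp_force: 117.2
```

```bash
python3 - <<'E'
from h import *
st();im=snap('side','s4.png')
cv2.imwrite('pics/s4c.png',cv2.resize(im[180:330,330:490,::-1],None,fx=4,fy=4))
E
```

```text
10.07 [ 0.6408 -0.0443  0.0638] [180.    0.2 176.6] q [ 0.23  0.66 -0.28  1.69  0.23  0.82  1.36] w 0.0119 [ 1.   0.5 -1.4] 117.2
```

View pics/s4c.png

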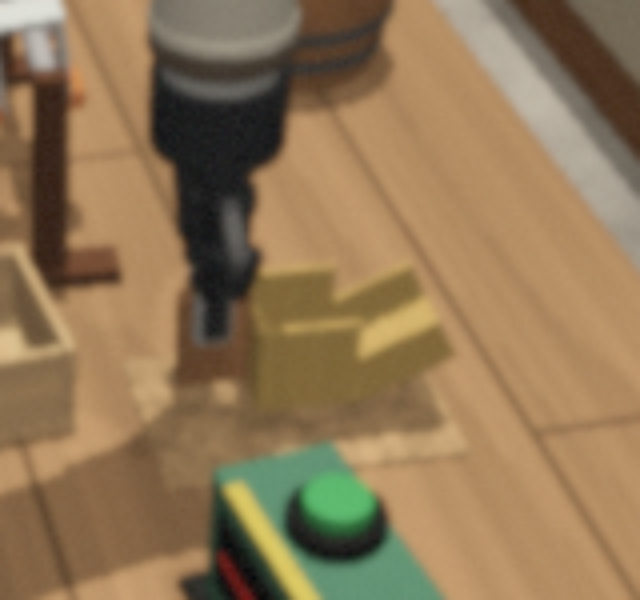

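The cup came up level at 120 N. Next I carry it so the pads stand over the bin's near wall.

```bash
python3 -c "
from h import *
go(.452,.008,.158,95)"
```

```text
shift [ 0.191   0.0411 -0.0956] spin -0.146 (alt 2.995 ) rows 5.2
```

Call:
carry_out(increments=[[-1, 0, 0, -0.035, 0], [-1, 0, 0, -0.065, 0], [-1, 0.01, 0.002, -0.0956, 0], [-1, 0.035, 0.007, -0.0956, -0.03], [-1, 0.065, 0.014, -0.0956, -0.06], [-1, 0.095, 0.02, -0.0956, -0.09], [-1, 0.125, 0.027, -0.0956, -0.12], [-1, 0.155, 0.033, -0.0956, -0.146], [-1, 0.178, 0.038, -0.0956, -0.146], [-1, 0.191, 0.041, -0.0956, -0.146], [-1, 0.191, 0.041, -0.0956, -0.146], [-1, 0.191, 0.041, -0.0956, -0.146]])

```text
time_s: 11.12
tcp_pos: [0.4509, 0.0078, 0.1572]
ee_rot: [-3.141, 0.001, -3.054]
wrist_force: [0.6, 0.1, -1.8]
grip_width: 0.0122
grasp_force: 117.5
```

Call:
carry_out(increments=[[-1, 0, 0, 0, 0]], force=60)

```text
time_s: 11.2
tcp_pos: [0.4522, 0.0075, 0.1573]
ee_rot: [-3.141, 0.002, -3.055]
wrist_force: [0.3, -0.6, -1.9]
grip_width: 0.012
grasp_force: 117.5
```

```bash
cat > tilt.py <<'E'
from m import *
# cup tilt: brass mask in side view; report lowest / extreme pixels and wrist force
def tilt(f=None):
    im=snap('side',f); hsv=cv2.cvtColor(im,cv2.COLOR_RGB2HSV);H,S,V=cv2.split(hsv)
    r=comp((H>=20)&(H<35)&(S>150),(230,120,450,330))
    if r: 
        q=cv2.minAreaRect(np.argwhere(r[0])[:,::-1].astype(np.float32)); print('brass',r[1],r[2].round(0),'rect',np.round(q[1],0),round(q[2]))
    return im
E
python3 - <<'E'
from tilt import *
st();im=tilt('s5.png')
cv2.imwrite('pics/s5c.png',cv2.resize(im[120:330,230:450,::-1],None,fx=2.8,fy=2.8))
E
```

```text
11.2 [0.4522 0.0075 0.1573] [-1.80e+02  1.00e-01 -1.75e+02] q [ 0.28  0.24 -0.4   2.1   0.13  0.82  1.46] w 0.012 [ 0.3 -0.6 -1.9] 117.5
brass [297 327   8   3  13] [300. 328.] rect [7. 2.] 18
```

View pics/s5c.png

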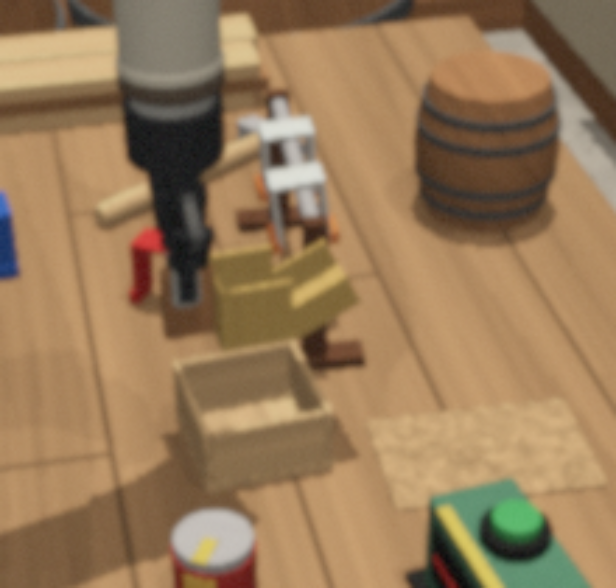

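The cup is level over the bin, with its lip to +x. I'll relax the grip in small steps.

Call:
carry_out(increments=[[-1, 0, 0, 0, 0], [-1, 0, 0, 0, 0]], force=40)

```text
time_s: 11.42
tcp_pos: [0.4517, 0.0077, 0.1568]
ee_rot: [3.141, 0.0, -3.055]
wrist_force: [0.3, -0.7, -1.6]
grip_width: 0.0125
grasp_force: 117.5
```

```bash
cat > tilt.py <<'E'
from m import *
def tilt(f=None,box=(300,150,400,330),hs=((20,36),130)):
    im=snap('side',f); hsv=cv2.cvtColor(im,cv2.COLOR_RGB2HSV);H,S,V=cv2.split(hsv)
    r=comp((H>=hs[0][0])&(H<hs[0][1])&(S>hs[1]),box)
    if r:
        p=np.argwhere(r[0])[:,::-1].astype(np.float32); q=cv2.minAreaRect(p)
        lo=p[p[:,1].argmax()];ri=p[p[:,0].argmax()];le=p[p[:,0].argmin()]
        print('brass',r[1],r[2].round(0),'rect',np.round(q[1],0),round(q[2]),'low',lo,'right',ri,'left',le)
    return im
E
python3 - <<'E'
from tilt import *
im=cv2.imread('pics/s5.png');hsv=cv2.cvtColor(im,cv2.COLOR_BGR2HSV)
for p in((323,231),(345,222),(325,213),(320,265),(350,250),(296,230)): print(p,hsv[p[1],p[0]])
st();tilt('s6.png')
E
```

```text
(323, 231) [ 20 144 126]
(345, 222) [ 21 124 202]
(325, 213) [ 20 136 129]
(320, 265) [ 18  99 200]
(350, 250) [ 13 138  72]
(296, 230) [ 13 107  93]
11.42 [0.4517 0.0077 0.1568] [ 180.    0. -175.] q [ 0.28  0.24 -0.4   2.1   0.13  0.82  1.46] w 0.0125 [ 0.3 -0.7 -1.6] 117.5
brass [307 207  49  37 886] [327. 225.] rect [32. 48.] 82 low [312. 243.] right [355. 225.] left [307. 212.]
```

Call:
carry_out(increments=[[-0.9, 0, 0, 0, 0], [-0.9, 0, 0, 0, 0]], force=20)

```text
time_s: 11.63
tcp_pos: [0.4511, 0.0078, 0.1568]
ee_rot: [3.141, -0.0, -3.054]
wrist_force: [1.1, 1.5, -2.3]
grip_width: 0.0119
grasp_force: 117.5
```

```bash
python3 -c "
from tilt import *
st();tilt()"
```

```text
11.63 [0.4511 0.0078 0.1568] [ 180.   -0. -175.] q [ 0.28  0.24 -0.41  2.1   0.13  0.82  1.46] w 0.0119 [ 1.1  1.5 -2.3] 117.5
brass [306 206  50  38 896] [327. 225.] rect [32. 48.] 81 low [309. 243.] right [355. 227.] left [306. 212.]
```

Call:
carry_out(increments=[[-0.72, 0, 0, 0, 0]], force=20)

```text
time_s: 11.77
tcp_pos: [0.451, 0.0078, 0.1568]
ee_rot: [3.141, -0.0, -3.054]
wrist_force: [-0.1, -0.7, -1.2]
grip_width: 0.0122
grasp_force: 99.2
```

Call:
carry_out(increments=[[-0.71, 0, 0, 0, 0]])

```text
time_s: 11.85
tcp_pos: [0.451, 0.0078, 0.1569]
ee_rot: [3.142, -0.0, -3.054]
wrist_force: [-0.6, 0.6, -2.7]
grip_width: 0.0127
grasp_force: 78.1
```

Call:
carry_out(increments=[[-0.7, 0, 0, 0, 0]])

```text
time_s: 11.93
tcp_pos: [0.451, 0.0079, 0.1569]
ee_rot: [3.142, 0.0, -3.054]
wrist_force: [0.3, -0.3, -1.3]
grip_width: 0.0129
grasp_force: 57.6
```

```bash
python3 -c "
from tilt import *
st();tilt()"
```

```text
11.93 [0.451  0.0079 0.1569] [ 180.    0. -175.] q [ 0.28  0.24 -0.41  2.1   0.13  0.82  1.46] w 0.0129 [ 0.3 -0.3 -1.3] 57.6
brass [307 206  49  38 878] [327. 225.] rect [33. 48.] 80 low [310. 243.] right [355. 227.] left [307. 214.]
```

Call:
carry_out(increments=[[-0.695, 0, 0, 0, 0]])

```text
time_s: 12.07
tcp_pos: [0.4509, 0.0079, 0.1569]
ee_rot: [3.142, 0.0, -3.054]
wrist_force: [-0.6, -0.2, -2.6]
grip_width: 0.0136
grasp_force: 47.3
```

Call:
carry_out(increments=[[-0.69, 0, 0, 0, 0]])

```text
time_s: 12.15
tcp_pos: [0.451, 0.0078, 0.1569]
ee_rot: [-3.142, 0.0, -3.054]
wrist_force: [-0.1, 0.6, -2.2]
grip_width: 0.0132
grasp_force: 37.0
```

```bash
python3 -c "
from tilt import *
st();tilt()"
```

```text
12.15 [0.451  0.0078 0.1569] [-180.    0. -175.] q [ 0.28  0.24 -0.41  2.1   0.13  0.82  1.46] w 0.0132 [-0.1  0.6 -2.2] 37.0
brass [306 207  50  37 887] [327. 225.] rect [32. 48.] 82 low [310. 243.] right [355. 227.] left [306. 212.]
```

Call:
carry_out(increments=[[-0.687, 0, 0, 0, 0]])

```text
time_s: 12.28
tcp_pos: [0.451, 0.0078, 0.1569]
ee_rot: [3.142, 0.0, -3.054]
wrist_force: [-0.3, -1.0, -1.4]
grip_width: 0.0136
grasp_force: 30.8
```

```bash
python3 -c "
from tilt import *
st();tilt()"
```

```text
12.28 [0.451  0.0078 0.1569] [ 180.    0. -175.] q [ 0.28  0.24 -0.41  2.1   0.13  0.82  1.46] w 0.0136 [-0.3 -1.  -1.4] 30.8
brass [306 207  50  37 879] [327. 225.] rect [32. 48.] 83 low [311. 243.] right [355. 227.] left [306. 212.]
```

Call:
carry_out(increments=[[-0.684, 0, 0, 0, 0], [-0.684, 0, 0, 0, 0]])

```text
time_s: 12.5
tcp_pos: [0.451, 0.0078, 0.1569]
ee_rot: [3.142, 0.0, -3.054]
wrist_force: [-0.2, -0.2, -1.5]
grip_width: 0.0137
grasp_force: 24.6
```

```bash
python3 -c "
from tilt import *
st();tilt()"
```

```text
12.5 [0.451  0.0078 0.1569] [ 180.    0. -175.] q [ 0.28  0.24 -0.41  2.1   0.13  0.82  1.46] w 0.0137 [-0.2 -0.2 -1.5] 24.6
brass [306 207  49  36 875] [327. 225.] rect [32. 47.] 84 low [312. 242.] right [354. 224.] left [306. 212.]
```

Call:
carry_out(increments=[[-0.681, 0, 0, 0, 0], [-0.681, 0, 0, 0, 0]])

```text
time_s: 12.72
tcp_pos: [0.4509, 0.0078, 0.1569]
ee_rot: [3.142, -0.0, -3.054]
wrist_force: [-0.0, 0.4, -3.2]
grip_width: 0.0138
grasp_force: 18.3
```

```bash
python3 -c "
from tilt import *
st();tilt('s7.png')"
```

```text
12.72 [0.4509 0.0078 0.1569] [ 180.   -0. -175.] q [ 0.28  0.24 -0.41  2.1   0.13  0.82  1.46] w 0.0138 [-0.   0.4 -3.2] 18.3
brass [305 207  50  37 893] [327. 225.] rect [33. 48.] 82 low [310. 243.] right [354. 224.] left [305. 212.]
```

Call:
carry_out(increments=[[-0.679, 0, 0, 0, 0], [-0.679, 0, 0, 0, 0]])

```text
time_s: 12.93
tcp_pos: [0.4509, 0.0078, 0.1569]
ee_rot: [3.142, -0.0, -3.054]
wrist_force: [0.1, -0.7, -2.1]
grip_width: 0.014
grasp_force: 14.1
```

```bash
python3 -c "
from tilt import *
st();tilt()"
```

```text
12.93 [0.4509 0.0078 0.1569] [ 180.   -0. -175.] q [ 0.28  0.24 -0.41  2.1   0.13  0.82  1.46] w 0.014 [ 0.1 -0.7 -2.1] 14.1
brass [305 206  51  37 851] [327. 225.] rect [32. 48.] 81 low [318. 242.] right [355. 226.] left [305. 212.]
```

Call:
carry_out(increments=[[-0.677, 0, 0, 0, 0]])

```text
time_s: 13.07
tcp_pos: [0.451, 0.0078, 0.1569]
ee_rot: [3.142, 0.0, -3.054]
wrist_force: [0.3, 1.1, -1.5]
grip_width: 0.0139
grasp_force: 9.9
```

```bash
python3 -c "
from tilt import *
st();tilt('s8.png')"
```

```text
13.07 [0.451  0.0078 0.1569] [ 180.    0. -175.] q [ 0.28  0.24 -0.41  2.1   0.13  0.82  1.46] w 0.0139 [ 0.3  1.1 -1.5] 9.9
brass [306 207  50  37 890] [327. 225.] rect [32. 48.] 81 low [311. 243.] right [355. 226.] left [306. 212.]
```

Call:
carry_out(increments=[[-0.676, 0, 0, 0, 0]])

```text
time_s: 13.2
tcp_pos: [0.451, 0.0078, 0.1569]
ee_rot: [3.142, 0.0, -3.054]
wrist_force: [-0.2, 0.7, -2.3]
grip_width: 0.0139
grasp_force: 7.9
```

```bash
python3 -c "
from tilt import *
st();tilt()"
```

```text
13.2 [0.451  0.0078 0.1569] [ 180.    0. -175.] q [ 0.28  0.24 -0.41  2.1   0.13  0.82  1.46] w 0.0139 [-0.2  0.7 -2.3] 7.9
brass [306 207  49  37 880] [327. 225.] rect [32. 47.] 83 low [310. 243.] right [354. 225.] left [306. 213.]
```

Call:
carry_out(increments=[[-0.675, 0, 0, 0, 0]])

```text
time_s: 13.33
tcp_pos: [0.4511, 0.0078, 0.1569]
ee_rot: [3.142, 0.0, -3.054]
wrist_force: [0.5, 0.0, -1.9]
grip_width: 0.0143
grasp_force: 5.7
```

```bash
python3 -c "
from tilt import *
st();tilt('s9.png')"
```

```text
13.33 [0.4511 0.0078 0.1569] [ 180.    0. -175.] q [ 0.28  0.24 -0.41  2.1   0.13  0.82  1.46] w 0.0143 [ 0.5  0.  -1.9] 5.7
brass [305 212  49  35 834] [325. 229.] rect [33. 48.] 85 low [308. 246.] right [353. 233.] left [305. 232.]
```

Call:
carry_out(increments=[[-0.675, 0, 0, 0, 0]])

```text
time_s: 13.47
tcp_pos: [0.451, 0.0078, 0.1569]
ee_rot: [3.142, 0.0, -3.054]
wrist_force: [-1.2, -0.1, -2.4]
grip_width: 0.0138
grasp_force: 5.7
```

```bash
cat >> tilt.py <<'E'
def pred(P,ang,sgn=1):
    d=np.array([np.cos(np.radians(ang)),np.sin(np.radians(ang)),0])
    for th in range(0,91,15):
        t=np.radians(th);f=lambda x,z:P+d*(-(x*np.cos(t)-z*np.sin(t)))+np.array([0,0,x*np.sin(t)+z*np.cos(t)])
        print(th,'lip',proj('side',f(-137,-26) if 0 else f(-.137,-.026)+0).round(0),'bottom-edge',proj('side',f(-.083,-.055)).round(0),'backbottom',proj('side',f(-.023,-.055)).round(0),'ctr',proj('side',f(-.06,-.027)).round(0))
E
python3 -c "
from tilt import *
st();tilt('s10.png');pred(np.array([.4511,.0078,.176]),5)"
```

```text
13.47 [0.451  0.0078 0.1569] [ 180.    0. -175.] q [ 0.28  0.24 -0.41  2.1   0.13  0.82  1.46] w 0.0138 [-1.2 -0.1 -2.4] 5.7
brass [300 222  43  35 715] [318. 242.] rect [45. 30.] 22 low [316. 256.] right [342. 245.] left [300. 234.]
0 lip [353. 218.] bottom-edge [331. 233.] backbottom [306. 237.] ctr [321. 224.]
15 lip [349. 231.] bottom-edge [324. 241.] backbottom [299. 240.] ctr [317. 230.]
30 lip [340. 244.] bottom-edge [315. 248.] backbottom [293. 241.] ctr [312. 235.]
45 lip [329. 254.] bottom-edge [305. 252.] backbottom [286. 240.] ctr [306. 239.]
60 lip [316. 262.] bottom-edge [294. 255.] backbottom [280. 239.] ctr [299. 242.]
75 lip [302. 267.] bottom-edge [283. 255.] backbottom [275. 235.] ctr [292. 243.]
90 lip [287. 269.] bottom-edge [273. 253.] backbottom [271. 231.] ctr [284. 243.]
```

Call:
carry_out(increments=[[-0.675, 0, 0, 0, 0], [-0.7, 0, 0, 0, 0], [-0.7, 0, 0, 0, 0]], force=60)

```text
time_s: 13.77
tcp_pos: [0.451, 0.0078, 0.1569]
ee_rot: [-3.142, 0.0, -3.054]
wrist_force: [-0.6, 0.8, -1.6]
grip_width: 0.0136
grasp_force: 31.3
```

```bash
python3 -c "
from tilt import *
st();im=tilt('s11.png')
cv2.imwrite('pics/s11c.png',cv2.resize(im[190:290,260:380,::-1],None,fx=5,fy=5))"
```

```text
13.77 [0.451  0.0078 0.1569] [-180.    0. -175.] q [ 0.28  0.24 -0.41  2.1   0.13  0.82  1.46] w 0.0136 [-0.6  0.8 -1.6] 31.3
brass [300 227  34  37 534] [313. 249.] rect [43. 27.] 43 low [320. 263.] right [333. 255.] left [300. 232.]
```

View pics/s11c.png

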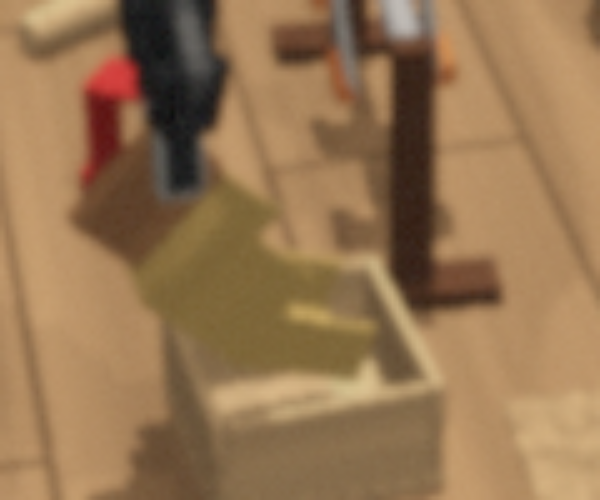

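The cup is tilted about 45° with its lip inside the bin. I'll shift 15 mm inward and let it swing further.

Call:
carry_out(increments=[[-0.7, -0.008, 0, 0, 0], [-0.7, -0.015, 0, 0, 0], [-0.675, -0.015, 0, 0, 0], [-0.675, -0.02, 0, 0, 0], [-0.7, -0.025, 0, 0, 0], [-0.7, -0.025, 0, 0, 0]])

```text
time_s: 14.32
tcp_pos: [0.4765, 0.0101, 0.1568]
ee_rot: [3.141, -0.0, -3.054]
wrist_force: [-0.6, 0.3, -1.9]
grip_width: 0.0134
grasp_force: 31.3
```

```bash
python3 -c "
from tilt import *
st();im=tilt('s12.png');pred(np.array([.476,.010,.176]),5)"
```

```text
14.32 [0.4765 0.0101 0.1568] [ 180.   -0. -175.] q [ 0.27  0.28 -0.4   2.04  0.15  0.84  1.45] w 0.0134 [-0.6  0.3 -1.9] 31.3
brass [300 226  44  37 632] [321. 246.] rect [44. 28.] 41 low [336. 262.] right [343. 254.] left [300. 243.]
0 lip [364. 216.] bottom-edge [341. 231.] backbottom [316. 235.] ctr [332. 222.]
15 lip [359. 230.] bottom-edge [334. 239.] backbottom [310. 238.] ctr [328. 228.]
30 lip [350. 242.] bottom-edge [325. 246.] backbottom [303. 239.] ctr [323. 233.]
45 lip [340. 252.] bottom-edge [315. 250.] backbottom [297. 239.] ctr [316. 237.]
60 lip [326. 260.] bottom-edge [305. 253.] backbottom [291. 237.] ctr [309. 240.]
75 lip [312. 265.] bottom-edge [294. 253.] backbottom [286. 234.] ctr [302. 241.]
90 lip [297. 267.] bottom-edge [284. 251.] backbottom [282. 229.] ctr [295. 241.]
```

Call:
carry_out(increments=[[-0.7, 0.012, 0, 0, 0], [-0.7, 0.012, 0, 0, 0], [-0.675, 0.012, 0, 0, 0], [-0.675, 0.012, 0, 0, 0], [-0.675, 0.012, 0, 0, 0]])

```text
time_s: 14.78
tcp_pos: [0.4645, 0.009, 0.1571]
ee_rot: [3.142, 0.001, -3.054]
wrist_force: [0.3, -0.7, -2.1]
grip_width: 0.0138
grasp_force: 5.7
```

```bash
python3 -c "
from tilt import *
st();im=tilt('s13.png')"
```

```text
14.78 [0.4645 0.009  0.1571] [ 180.    0. -175.] q [ 0.28  0.26 -0.4   2.07  0.14  0.83  1.45] w 0.0138 [ 0.3 -0.7 -2.1] 5.7
brass [300 227  39  37 559] [317. 248.] rect [44. 27.] 38 low [334. 263.] right [338. 255.] left [300. 239.]
```

Call:
carry_out(increments=[[-0.674, 0, 0, 0, 0]])

```text
time_s: 14.92
tcp_pos: [0.4643, 0.009, 0.157]
ee_rot: [3.142, 0.0, -3.054]
wrist_force: [-0.3, 0.1, -2.0]
grip_width: 0.0142
grasp_force: 3.6
```

```bash
python3 -c "
from tilt import *
st();im=tilt('s14.png');pred(np.array([.464,.009,.176]),5)"
```

```text
14.92 [0.4643 0.009  0.157 ] [ 180.    0. -175.] q [ 0.28  0.26 -0.4   2.07  0.14  0.83  1.45] w 0.0142 [-0.3  0.1 -2. ] 3.6
brass [300 226  39  38 589] [316. 247.] rect [44. 28.] 37 low [336. 263.] right [338. 256.] left [300. 237.]
0 lip [359. 217.] bottom-edge [336. 232.] backbottom [311. 236.] ctr [327. 223.]
15 lip [354. 230.] bottom-edge [329. 240.] backbottom [305. 239.] ctr [323. 229.]
30 lip [346. 243.] bottom-edge [321. 247.] backbottom [298. 240.] ctr [318. 234.]
45 lip [335. 253.] bottom-edge [310. 251.] backbottom [292. 239.] ctr [311. 238.]
60 lip [322. 261.] bottom-edge [300. 254.] backbottom [286. 238.] ctr [304. 241.]
75 lip [307. 266.] bottom-edge [289. 254.] backbottom [281. 234.] ctr [297. 242.]
90 lip [292. 268.] bottom-edge [279. 252.] backbottom [277. 230.] ctr [290. 242.]
```

Below 6 N the slip stalls at about 47°. I'll lever instead: set the lip down in the bin's far corner, then bring the pads up and over it.

Call:
carry_out(increments=[[-0.685, -0.003, 0, 0, 0], [-0.685, -0.006, 0, 0.006, 0], [-0.685, -0.006, 0, 0.012, 0], [-0.685, -0.006, 0, 0.018, 0], [-0.685, -0.006, 0, 0.024, 0], [-0.685, -0.006, 0, 0.03, 0], [-0.685, -0.006, 0, 0.036, 0], [-0.685, -0.006, 0, 0.04, 0], [-0.685, -0.006, 0, 0.044, 0], [-0.685, -0.006, 0, 0.044, 0]])

```text
time_s: 15.8
tcp_pos: [0.4701, 0.0096, 0.1128]
ee_rot: [-3.142, 0.0, -3.054]
wrist_force: [-0.5, -0.6, -0.9]
grip_width: 0.0139
grasp_force: 14.7
```

```bash
python3 -c "
from tilt import *
st();im=tilt('s15.png');pred(get_obs()['tcp_pos']+[0,0,.019],5)"
```

```text
15.8 [0.4701 0.0096 0.1128] [-180.    0. -175.] q [ 0.25  0.35 -0.38  2.09  0.19  0.74  1.41] w 0.0139 [-0.5 -0.6 -0.9] 14.7
brass [300 242  34  29 411] [315. 258.] rect [29. 28.] 39 low [309. 270.] right [333. 256.] left [300. 256.]
0 lip [361. 233.] bottom-edge [339. 247.] backbottom [314. 251.] ctr [329. 239.]
15 lip [356. 246.] bottom-edge [332. 255.] backbottom [308. 254.] ctr [326. 244.]
30 lip [348. 257.] bottom-edge [323. 261.] backbottom [302. 255.] ctr [321. 249.]
45 lip [337. 267.] bottom-edge [313. 266.] backbottom [295. 255.] ctr [314. 253.]
60 lip [324. 275.] bottom-edge [303. 269.] backbottom [289. 253.] ctr [308. 256.]
75 lip [310. 280.] bottom-edge [292. 269.] backbottom [284. 250.] ctr [300. 257.]
90 lip [295. 283.] bottom-edge [282. 267.] backbottom [281. 246.] ctr [293. 257.]
```

Call:
carry_out(increments=[[-0.685, 0, 0, 0.007, 0], [-0.685, -0.008, 0, 0.004, 0], [-0.685, -0.015, 0, 0.001, 0], [-0.685, -0.023, 0, -0.002, 0], [-0.685, -0.031, 0, -0.005, 0], [-0.685, -0.04, 0, -0.008, 0], [-0.685, -0.05, 0, -0.01, 0], [-0.685, -0.058, 0, -0.011, 0], [-0.685, -0.064, 0, -0.012, 0], [-0.685, -0.068, 0, -0.012, 0], [-0.685, -0.068, 0, -0.012, 0]])

```text
time_s: 16.77
tcp_pos: [0.5385, 0.0155, 0.1252]
ee_rot: [-3.142, 0.001, -3.054]
wrist_force: [-1.3, -0.3, 5.6]
grip_width: 0.0139
grasp_force: 21.8
```

```bash
python3 -c "
from tilt import *
st();im=tilt('s16.png');pred(get_obs()['tcp_pos']+[0,0,.019],5)
cv2.imwrite('pics/s16c.png',cv2.resize(im[170:290,260:400,::-1],None,fx=4.5,fy=4.5))"
```

```text
16.77 [0.5385 0.0155 0.1252] [-1.80e+02  1.00e-01 -1.75e+02] q [ 0.22  0.43 -0.37  1.92  0.21  0.82  1.4 ] w 0.0139 [-1.3 -0.3  5.6] 21.8
brass [313 236  28  33 469] [327. 251.] rect [31. 27.] 78 low [324. 268.] right [340. 250.] left [313. 241.]
0 lip [389. 223.] bottom-edge [367. 237.] backbottom [342. 242.] ctr [358. 229.]
15 lip [383. 236.] bottom-edge [360. 245.] backbottom [336. 244.] ctr [354. 235.]
30 lip [375. 248.] bottom-edge [351. 252.] backbottom [330. 245.] ctr [349. 240.]
45 lip [364. 258.] bottom-edge [341. 257.] backbottom [324. 245.] ctr [343. 244.]
60 lip [351. 266.] bottom-edge [331. 259.] backbottom [318. 243.] ctr [336. 247.]
75 lip [337. 271.] bottom-edge [320. 259.] backbottom [313. 240.] ctr [329. 248.]
90 lip [323. 273.] bottom-edge [311. 257.] backbottom [310. 236.] ctr [322. 247.]
```

View pics/s16c.png

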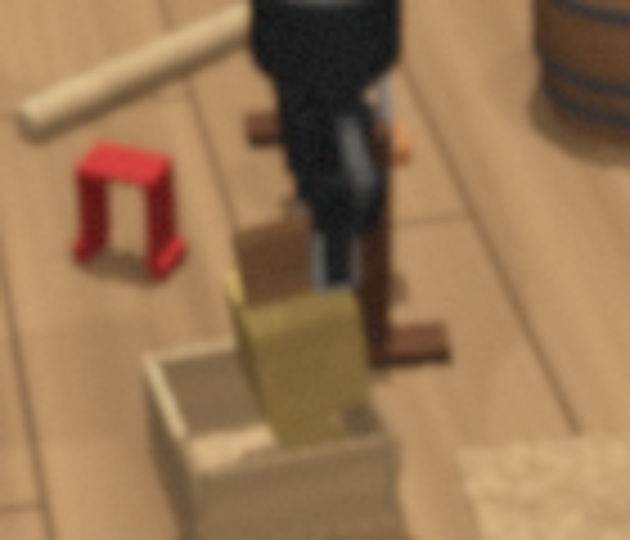

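The cup is tilted about 80° with its lip at the far wall. I'll grip firmly, lift and pull back so the dowels drop out.

Call:
carry_out(increments=[[-0.72, 0, 0, 0, 0], [-0.72, 0, 0, 0, 0], [-0.72, 0.005, 0, -0.01, 0], [-0.72, 0.01, 0, -0.02, 0], [-0.72, 0.02, 0, -0.03, 0], [-0.72, 0.025, 0, -0.045, 0], [-0.72, 0.035, 0, -0.06, 0], [-0.72, 0.03, 0, -0.065, 0], [-0.72, 0.04, 0, -0.065, 0], [-0.72, 0.03, 0, -0.07, 0], [-0.72, 0.04, 0, -0.07, 0], [-0.72, 0.04, 0, -0.07, 0]], force=80)

```text
time_s: 17.82
tcp_pos: [0.4961, 0.0118, 0.1944]
ee_rot: [-3.142, -0.002, -3.054]
wrist_force: [0.1, -0.5, -1.0]
grip_width: 0.0131
grasp_force: 62.8
```

```bash
python3 -c "
from tilt import *
st();im=tilt('s17.png');pred(get_obs()['tcp_pos']+[0,0,.019],5);im2=snap('top','t17.png')
a=cv2.resize(im[150:290,260:400,::-1],None,fx=2.8,fy=2.8);b=cv2.resize(im2[200:300,270:370,::-1],(392,392))
cv2.imwrite('pics/s17c.png',np.hstack([a,b]))"
```

```text
17.82 [0.4961 0.0118 0.1944] [-1.80e+02 -1.00e-01 -1.75e+02] q [ 0.27  0.27 -0.4   1.97  0.13  0.94  1.46] w 0.0131 [ 0.1 -0.5 -1. ] 62.8
brass [300 214  24  45 526] [310. 234.] rect [45. 22.] 85 low [314. 258.] right [323. 253.] left [300. 217.]
0 lip [373. 201.] bottom-edge [350. 216.] backbottom [325. 220.] ctr [340. 207.]
15 lip [367. 215.] bottom-edge [343. 224.] backbottom [318. 223.] ctr [336. 213.]
30 lip [359. 227.] bottom-edge [334. 231.] backbottom [312. 224.] ctr [331. 218.]
45 lip [348. 238.] bottom-edge [324. 236.] backbottom [305. 223.] ctr [325. 222.]
60 lip [335. 246.] bottom-edge [313. 238.] backbottom [299. 221.] ctr [318. 225.]
75 lip [320. 251.] bottom-edge [302. 238.] backbottom [294. 218.] ctr [310. 226.]
90 lip [305. 253.] bottom-edge [292. 236.] backbottom [290. 213.] ctr [303. 225.]
```

View pics/s17c.png

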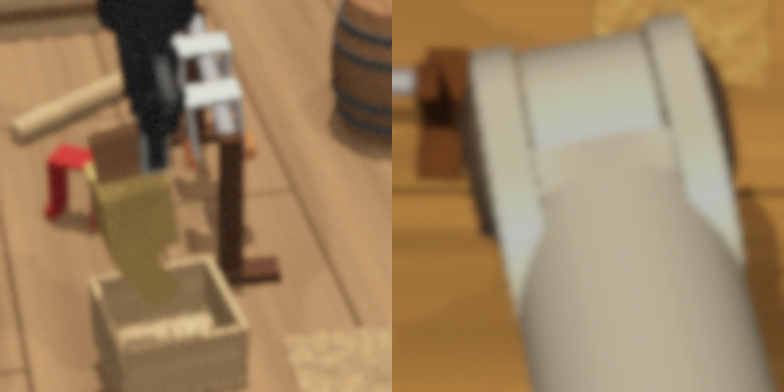

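The bin shows the pale dowel cluster and the cup is tilted about 75°. The mat is next, where I'll lever the cup upright on its lip.

```bash
python3 -c "
from h import *
go(.750,-.051,.20,87)"
```

```text
shift [-0.2468 -0.0845 -0.006 ] spin 0.14 (alt -3.002 ) rows 6.3
```

Call:
carry_out(increments=[[-0.72, 0, 0, -0.015, 0], [-0.72, -0.025, -0.008, -0.02, 0], [-0.72, -0.055, -0.018, -0.02, 0], [-0.72, -0.085, -0.029, -0.02, 0.03], [-0.72, -0.115, -0.04, -0.02, 0.06], [-0.72, -0.145, -0.05, -0.02, 0.09], [-0.72, -0.175, -0.06, -0.02, 0.12], [-0.72, -0.205, -0.07, -0.02, 0.14], [-0.72, -0.23, -0.079, -0.015, 0.14], [-0.72, -0.247, -0.0845, -0.006, 0.14], [-0.72, -0.247, -0.0845, -0.006, 0.14], [-0.72, -0.247, -0.0845, -0.006, 0.14]])

```text
time_s: 18.92
tcp_pos: [0.7505, -0.0509, 0.1979]
ee_rot: [3.141, -0.004, 3.088]
wrist_force: [0.1, 0.0, -1.9]
grip_width: 0.0133
grasp_force: 62.8
```

```bash
python3 -c "
from tilt import *
st();im=tilt('s18.png',(340,120,470,330));pred(get_obs()['tcp_pos']+[0,0,.019],-3);go(.750,-.051,.122,87)
# dowels in bin, top view
t=snap('top','t18.png');f=lambda x:proj('top',x).round(0);print(f([.503,.012,.03]))
"
```

```text
18.92 [ 0.7505 -0.0509  0.1979] [180.   -0.2 177. ] q [ 0.21  0.7  -0.3   1.28  0.21  1.2   1.42] w 0.0133 [ 0.1  0.  -1.9] 62.8
brass [410 211  30  47 525] [425. 230.] rect [46. 29.] 90 low [429. 257.] right [439. 219.] left [410. 213.]
0 lip [494. 204.] bottom-edge [468. 218.] backbottom [442. 220.] ctr [460. 208.]
15 lip [486. 218.] bottom-edge [460. 226.] backbottom [436. 222.] ctr [455. 214.]
30 lip [476. 230.] bottom-edge [450. 232.] backbottom [429. 223.] ctr [449. 219.]
45 lip [463. 240.] bottom-edge [439. 236.] backbottom [422. 222.] ctr [442. 222.]
60 lip [449. 247.] bottom-edge [428. 238.] backbottom [417. 220.] ctr [435. 225.]
75 lip [433. 251.] bottom-edge [417. 237.] backbottom [412. 216.] ctr [427. 225.]
90 lip [418. 252.] bottom-edge [407. 234.] backbottom [409. 211.] ctr [420. 224.]
shift [-0.     -0.0006  0.0771] spin -0.0 (alt 3.141 ) rows 1.8
[321. 258.]
```

Call:
carry_out(increments=[[-0.72, -0.018, 0, 0.02, 0], [-0.72, -0.018, 0, 0.04, 0], [-0.72, -0.018, 0, 0.055, 0], [-0.72, -0.018, 0, 0.065, 0], [-0.72, -0.018, 0, 0.072, 0], [-0.69, -0.018, 0, 0.072, 0], [-0.682, -0.018, 0, 0.072, 0]])

```text
time_s: 19.6
tcp_pos: [0.769, -0.0516, 0.1293]
ee_rot: [3.142, 0.0, 3.089]
wrist_force: [0.2, 0.3, -1.2]
grip_width: 0.0141
grasp_force: 27.3
```

Call:
carry_out(increments=[[-0.682, 0.004, 0, 0.004, 0], [-0.682, 0.016, 0, 0.005, 0], [-0.682, 0.028, 0, 0.008, 0], [-0.682, 0.04, 0, 0.011, 0], [-0.682, 0.051, 0, 0.016, 0], [-0.682, 0.062, 0, 0.021, 0], [-0.682, 0.072, 0, 0.027, 0], [-0.682, 0.082, 0, 0.034, 0], [-0.682, 0.082, 0, 0.034, 0]])

```text
time_s: 20.35
tcp_pos: [0.7003, -0.0476, 0.1166]
ee_rot: [-3.14, 0.032, 3.088]
wrist_force: [-15.4, -1.3, 72.5]
grip_width: 0.0142
grasp_force: 69.8
```

```bash
python3 -c "
from tilt import *
st();im=tilt('s19.png',(340,120,470,330));pred(get_obs()['tcp_pos']+[0,0,.019],-3)"
```

```text
20.35 [ 0.7003 -0.0476  0.1166] [-179.9    1.9  176.9] q [ 0.23  0.67 -0.3   1.53  0.23  0.94  1.38] w 0.0142 [-15.4  -1.3  72.5] 69.8
brass [396 245  34  40 422] [412. 263.] rect [43. 22.] 60 low [422. 284.] right [429. 279.] left [396. 253.]
0 lip [467. 237.] bottom-edge [443. 250.] backbottom [418. 252.] ctr [434. 241.]
15 lip [460. 250.] bottom-edge [435. 257.] backbottom [411. 254.] ctr [430. 246.]
30 lip [451. 261.] bottom-edge [425. 263.] backbottom [405. 255.] ctr [424. 251.]
45 lip [438. 271.] bottom-edge [415. 267.] backbottom [398. 254.] ctr [418. 254.]
60 lip [425. 277.] bottom-edge [404. 269.] backbottom [393. 252.] ctr [410. 257.]
75 lip [410. 281.] bottom-edge [393. 268.] backbottom [388. 249.] ctr [403. 257.]
90 lip [395. 282.] bottom-edge [384. 265.] backbottom [385. 244.] ctr [396. 256.]
```

The wrist load rose to 72 N because the lip slipped back. I'll relieve it first and loosen the grip.

Call:
carry_out(increments=[[-0.682, -0.013, 0, -0.015, 0], [-0.682, -0.013, 0, -0.024, 0], [-0.676, -0.013, 0, -0.022, 0]])

```text
time_s: 20.65
tcp_pos: [0.7028, -0.0482, 0.1213]
ee_rot: [-3.141, 0.007, 3.089]
wrist_force: [0.1, -0.1, -1.8]
grip_width: 0.014
grasp_force: 13.5
```

```bash
python3 -c "
from tilt import *
st();im=tilt('s20.png',(340,120,470,330));pred(get_obs()['tcp_pos']+[0,0,.019],-3)"
```

```text
20.65 [ 0.7028 -0.0482  0.1213] [-180.     0.4  177. ] q [ 0.23  0.68 -0.3   1.49  0.22  0.99  1.39] w 0.014 [ 0.1 -0.1 -1.8] 13.5
brass [397 244  34  40 389] [414. 262.] rect [42. 21.] 63 low [423. 283.] right [430. 276.] left [397. 252.]
0 lip [467. 237.] bottom-edge [443. 249.] backbottom [418. 252.] ctr [435. 240.]
15 lip [461. 249.] bottom-edge [435. 257.] backbottom [411. 254.] ctr [430. 246.]
30 lip [451. 261.] bottom-edge [426. 263.] backbottom [405. 254.] ctr [424. 251.]
45 lip [439. 270.] bottom-edge [415. 267.] backbottom [398. 254.] ctr [418. 254.]
60 lip [425. 277.] bottom-edge [404. 268.] backbottom [393. 252.] ctr [411. 256.]
75 lip [410. 281.] bottom-edge [394. 268.] backbottom [388. 248.] ctr [403. 257.]
90 lip [395. 282.] bottom-edge [384. 265.] backbottom [385. 244.] ctr [396. 256.]
```

Call:
carry_out(increments=[[-0.676, -0.017, 0, -0.004, 0], [-0.676, -0.017, 0, 0.003, 0], [-0.676, -0.011, 0, 0.007, 0], [-0.676, -0.006, 0, 0.01, 0], [-0.676, -0.002, 0, 0.013, 0], [-0.676, 0.003, 0, 0.016, 0], [-0.676, 0.008, 0, 0.02, 0], [-0.676, 0.01, 0, 0.021, 0]])

```text
time_s: 21.37
tcp_pos: [0.7062, -0.048, 0.1177]
ee_rot: [-3.14, 0.037, 3.088]
wrist_force: [-12.9, -0.6, 89.0]
grip_width: 0.014
grasp_force: 62.9
```

```bash
python3 -c "
from tilt import *
st();im=tilt('s21.png',(340,120,470,330));pred(get_obs()['tcp_pos']+[0,0,.019],-3)"
```

```text
21.37 [ 0.7062 -0.048   0.1177] [-179.9    2.1  176.9] q [ 0.23  0.68 -0.3   1.52  0.23  0.94  1.38] w 0.014 [-12.9  -0.6  89. ] 62.9
brass [399 245  32  40 427] [414. 263.] rect [41. 22.] 69 low [423. 284.] right [430. 277.] left [399. 254.]
0 lip [469. 237.] bottom-edge [445. 249.] backbottom [420. 252.] ctr [437. 240.]
15 lip [463. 249.] bottom-edge [437. 257.] backbottom [413. 254.] ctr [432. 246.]
30 lip [453. 261.] bottom-edge [428. 263.] backbottom [407. 254.] ctr [426. 250.]
45 lip [441. 270.] bottom-edge [417. 267.] backbottom [400. 254.] ctr [420. 254.]
60 lip [427. 277.] bottom-edge [406. 268.] backbottom [395. 251.] ctr [413. 256.]
75 lip [412. 281.] bottom-edge [396. 268.] backbottom [390. 248.] ctr [405. 257.]
90 lip [397. 282.] bottom-edge [386. 265.] backbottom [387. 243.] ctr [398. 256.]
```

The load is too high again and the cup isn't turning. I'll relieve it and look.

Call:
carry_out(increments=[[-0.676, 0, 0, -0.015, 0], [-0.69, 0, 0, -0.03, 0], [-0.7, 0, 0, -0.035, 0], [-0.7, 0, 0, -0.035, 0]])

```text
time_s: 21.75
tcp_pos: [0.6892, -0.0475, 0.1296]
ee_rot: [3.141, -0.002, 3.089]
wrist_force: [-0.2, -0.3, -0.8]
grip_width: 0.0136
grasp_force: 41.4
```

```bash
python3 -c "
from tilt import *
st();im=tilt('s22.png',(340,120,470,330));pred(get_obs()['tcp_pos']+[0,0,.019],-3);print(get_obs()['wrist_force'])
t=snap('top','t22.png')
cv2.imwrite('pics/s22c.png',np.hstack([cv2.resize(im[170:300,350:480,::-1],(560,560),interpolation=cv2.INTER_CUBIC),cv2.resize(t[225:285,295:325,::-1],(240,560)*1)]))"
```

```text
21.75 [ 0.6892 -0.0475  0.1296] [ 1.80e+02 -1.00e-01  1.77e+02] q [ 0.23  0.66 -0.3   1.52  0.22  1.    1.39] w 0.0136 [-0.2 -0.3 -0.8] 41.4
brass [394 241  26  40 365] [407. 259.] rect [39. 21.] 68 low [414. 280.] right [419. 260.] left [394. 246.]
0 lip [463. 233.] bottom-edge [439. 246.] backbottom [413. 249.] ctr [430. 237.]
15 lip [456. 246.] bottom-edge [431. 254.] backbottom [406. 251.] ctr [425. 243.]
30 lip [446. 258.] bottom-edge [421. 260.] backbottom [400. 251.] ctr [420. 247.]
45 lip [434. 267.] bottom-edge [410. 264.] backbottom [393. 251.] ctr [413. 251.]
60 lip [420. 274.] bottom-edge [399. 265.] backbottom [388. 248.] ctr [406. 253.]
75 lip [405. 278.] bottom-edge [389. 265.] backbottom [383. 245.] ctr [398. 254.]
90 lip [390. 279.] bottom-edge [379. 262.] backbottom [380. 240.] ctr [391. 253.]
[-0.60689898  0.19752662 -2.63337481]
```

View pics/s22c.png

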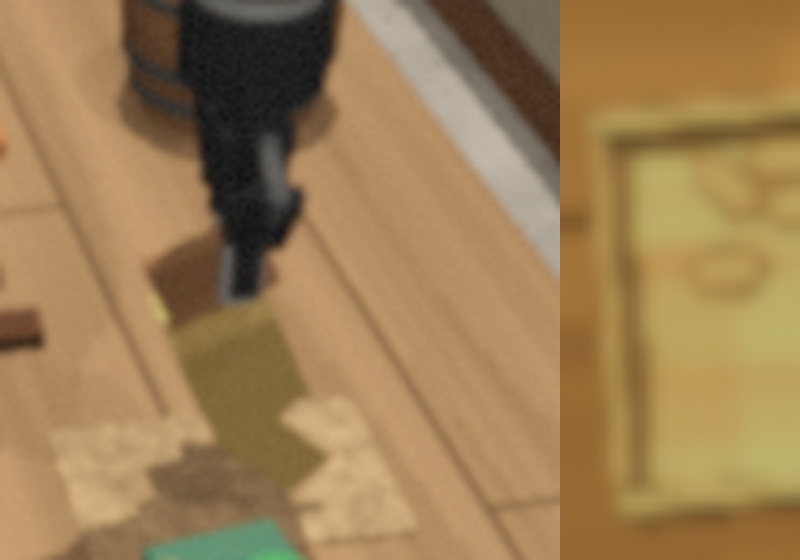

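The cup is about 60° over with its lip just above the mat; the bin shows dowels lying inside. Pressing down tightens the grip. The cup's weight lies behind its lip, so I'll rest the lip on the mat and let go, and it should fall back onto its base.

Call:
carry_out(increments=[[-0.7, -0.02, 0, 0, 0], [-0.7, -0.037, 0, 0, 0], [-0.7, -0.037, 0, 0, 0], [-0.7, -0.037, 0, 0.006, 0], [-0.7, -0.037, 0, 0.01, 0], [-0.7, -0.037, 0, 0.01, 0]])

```text
time_s: 22.35
tcp_pos: [0.7261, -0.0491, 0.1201]
ee_rot: [3.141, -0.002, 3.089]
wrist_force: [-1.1, 0.2, 4.0]
grip_width: 0.0135
grasp_force: 42.3
```

Call:
carry_out(increments=[[-0.69, 0, 0, 0, 0], [-0.68, 0, 0, 0, 0], [-0.67, 0.003, 0, 0.0, 0], [-0.65, 0.005, 0, 0.003, 0], [-0.6, 0.007, 0, 0.005, 0], [-0.6, 0.007, 0, 0.005, 0], [-0.5, 0.007, 0, 0.005, 0], [-0.5, 0.007, 0, 0.005, 0], [-0.5, 0.007, 0, 0.005, 0]])

```text
time_s: 23.1
tcp_pos: [0.7209, -0.0491, 0.1184]
ee_rot: [-3.141, 0.002, 3.089]
wrist_force: [-3.3, 0.5, 13.1]
grip_width: 0.0212
grasp_force: 6.8
```

```bash
python3 -c "
from tilt import *
st();im=tilt('s23.png',(340,150,470,330))
c=np.array([.685,-.048,.059]);d=np.array([.9986,-.052,0])
print('upright ref lip',proj('side',[.77,-.052,.033]),'bottom edges',proj('side',[.715,-.08,.004]),proj('side',[.655,-.08,.004]))"
```

```text
23.1 [ 0.7209 -0.0491  0.1184] [-1.80e+02  1.00e-01  1.77e+02] q [ 0.22  0.72 -0.29  1.44  0.23  1.02  1.39] w 0.0212 [-3.3  0.5 13.1] 6.8
brass [404 245  33  38 384] [421. 262.] rect [40. 22.] 62 low [430. 282.] right [436. 277.] left [404. 251.]
upright ref lip [435.47898005 266.89629075] bottom edges [415.99540449 287.02515784] [391.12388528 290.53169405]
```

The plate's corner is bearing on the gripper's inside. I'll open wider and lift away so the cup can fall back.

Call:
carry_out(increments=[[-0.3, 0, 0, 0, 0], [-0.3, 0, 0, 0, 0], [-0.3, 0, 0, -0.005, 0], [-0.3, 0, 0, -0.01, 0], [-0.3, 0, 0, -0.015, 0], [-0.3, 0, 0, -0.02, 0], [-0.3, 0, 0, -0.025, 0], [-0.3, 0, 0, -0.03, 0]])

```text
time_s: 23.82
tcp_pos: [0.7202, -0.0491, 0.1462]
ee_rot: [3.142, -0.0, 3.089]
wrist_force: [-0.3, -1.1, 0.4]
grip_width: 0.0296
grasp_force: 0.0
```

```bash
python3 -c "
from tilt import *
st();im=tilt('s24.png',(340,150,470,330))"
```

```text
23.82 [ 0.7202 -0.0491  0.1462] [180.  -0. 177.] q [ 0.22  0.69 -0.3   1.42  0.22  1.06  1.4 ] w 0.0296 [-0.3 -1.1  0.4] 0.0
brass [375 255  49  35 743] [397. 272.] rect [33. 46.] 84 low [380. 289.] right [423. 272.] left [375. 259.]
```

The brass outline now matches the upright one, so the cup stands on its base again. The tins come next, starting with red.

```bash
python3 - <<'E'
from tilt import *
im=cv2.cvtColor(cv2.imread('pics/side0.png'),cv2.COLOR_BGR2HSV);H,S,V=cv2.split(im)
r=comp((H>=20)&(H<36)&(S>130),(340,150,470,330));p=np.argwhere(r[0])[:,::-1];print('orig',r[1],r[2].round(0),p[p[:,0].argmax()])
go(.4406,-.161,.13);print(np.degrees(2.0))
E
```

```text
orig [392 255  48  34 704] [411. 271.] [439 273]
shift [ 0.2741 -0.1266  0.0171] spin 0.0 (alt 0.0 ) rows 7.3
114.59155902616465
```

Call:
carry_out(increments=[[1, 0.02, -0.01, 0, 0.12], [1, 0.05, -0.023, 0, 0.24], [1, 0.08, -0.037, 0, 0.36], [1, 0.11, -0.051, 0, 0.48], [1, 0.14, -0.065, 0, 0.6], [1, 0.17, -0.079, 0, 0.72], [1, 0.2, -0.092, 0, 0.84], [1, 0.23, -0.106, 0, 0.96], [1, 0.255, -0.118, 0.01, 1.09], [1, 0.274, -0.127, 0.02, 1.09], [1, 0.274, -0.127, 0.02, 1.09]])

```text
time_s: 24.78
tcp_pos: [0.434, -0.1631, 0.1244]
ee_rot: [-3.136, -0.003, 1.994]
wrist_force: [-0.8, 0.3, 0.2]
grip_width: 0.0857
grasp_force: 0.0
```

```bash
cat > tins.py <<'E'
from m import *
W=np.array([.604,-.253])
def tins(im):
    hsv=cv2.cvtColor(im,cv2.COLOR_RGB2HSV);H,S,V=cv2.split(hsv)
    yel=(H>22)&(H<33)&(S>150)&(V>130);pale=(S<60)&(V>110)
    for nm,b in dict(red=(365,255,415,305),grey=(418,258,466,310),blue=(466,250,512,295)).items():
        l=comp(pale|yel,b);y=comp(yel,b)
        if not l or not y: print(nm,'?');continue
        (cx,cy),r=cv2.minEnclosingCircle(np.argwhere(l[0])[:,::-1].astype(np.float32))
        c=onz('top',cx,cy,.055)[:2];yy=onz('top',*y[2],.055)[:2];a=np.arctan2(*(yy-c)[::-1]);w=np.arctan2(*(W-c)[::-1]);e=(w-a+np.pi)%(2*np.pi)-np.pi
        print(nm,(c*1000).round(0),'r',round(r,1),'label',np.degrees(a).round(0),'need',np.degrees(w).round(0),'turn rad',e.round(2),'miss mm',(1000*np.linalg.norm(W-c)*np.sin(e)).round(0))
E
python3 - <<'E'
from tins import *
st();im=snap('top','t25.png');tins(im);go(.4406,-.161,.02)
hsv=cv2.cvtColor(im,cv2.COLOR_RGB2HSV);H,S,V=cv2.split(hsv)
c=comp((H>21)&(H<32)&(S>200),(310,145,380,225))
h0=cv2.cvtColor(cv2.imread('pics/top0.png'),cv2.COLOR_BGR2HSV);c0=comp((h0[...,0]>21)&(h0[...,0]<32)&(h0[...,1]>200),(310,145,380,225))
for k in(c0,c): print('cup brass',k[1],k[2].round(1),onz('top',k[1][0]+k[1][2]/2,k[1][1],.033).round(3))
cv2.imwrite('pics/t25c.png',np.hstack([cv2.resize(im[145:285,290:370,::-1],(340,595),interpolation=cv2.INTER_CUBIC),cv2.resize(im[190:310,160:240,::-1],(390,595))]))
E
```

```text
24.78 [ 0.434  -0.1631  0.1244] [-179.7   -0.2  114.3] q [ 0.35  0.3  -0.06  2.1   0.03  0.75  0.7 ] w 0.0857 [-0.8  0.3  0.2] 0.0
red ?
grey ?
blue [ 471. -415.] r 12.7 label -86.0 need 51.0 turn rad 2.38 miss mm 145.0
shift [-0.0003  0.004   0.1053] spin 0.0 (alt 0.0 ) rows 2.5
cup brass [334 155  23  42 567] [344.6 169.5] [ 0.775 -0.051  0.033]
cup brass [333 168  23  44 615] [344.6 184.6] [ 0.74  -0.048  0.033]
```

View pics/t25c.png

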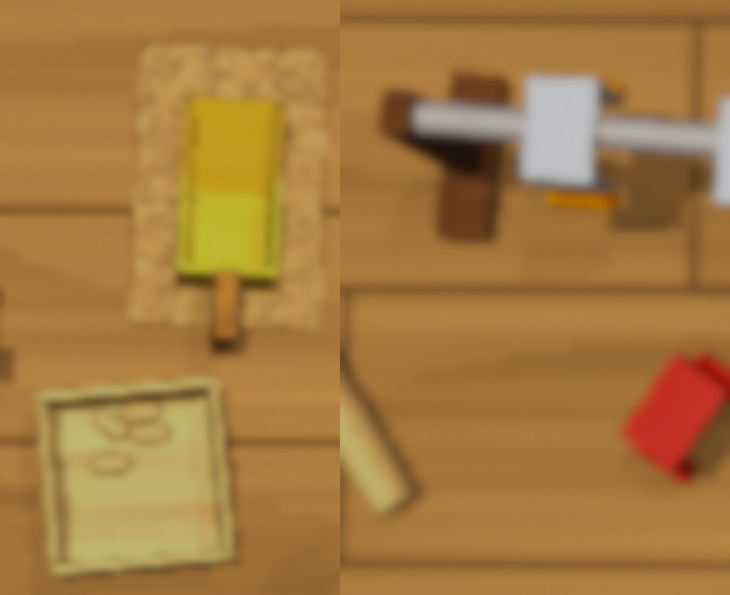

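The four dowels lie in the bin and the empty cup stands upright, about 35 mm short of the mat's middle, which I'll correct later. Red tin: grip it and turn.

Call:
carry_out(increments=[[1, 0, 0.003, 0.03, 0], [1, 0, 0.003, 0.06, 0], [1, 0, 0.003, 0.085, 0], [1, 0, 0.003, 0.103, 0], [1, 0, 0.003, 0.103, 0], [-1, 0, 0.003, 0.103, 0], [-1, 0, 0.003, 0.103, 0], [-1, 0, 0.003, 0.103, 0], [-1, 0, 0.003, 0.103, 0]], force=30)

```text
time_s: 25.58
tcp_pos: [0.444, -0.1605, 0.0242]
ee_rot: [3.139, 0.002, 1.999]
wrist_force: [0.4, -0.1, 0.5]
grip_width: 0.0629
grasp_force: 33.5
```

Call:
carry_out(increments=[[-1, 0, 0, 0, -0.12], [-1, 0, 0, 0, -0.24], [-1, 0, 0, 0, -0.36], [-1, 0, 0, 0, -0.48], [-1, 0, 0, 0, -0.6], [-1, 0, 0, 0, -0.72], [-1, 0, 0, 0, -0.84], [-1, 0, 0, 0, -0.96], [-1, 0, 0, 0, -1.08], [-1, 0, 0, 0, -1.2], [-1, 0, 0, 0, -1.32], [-1, 0, 0, 0, -1.44]])

```text
time_s: 26.58
tcp_pos: [0.4445, -0.1604, 0.0243]
ee_rot: [-3.14, 0.003, -2.838]
wrist_force: [1.3, 1.4, 0.1]
grip_width: 0.0626
grasp_force: 33.5
```

Call:
carry_out(increments=[[-1, 0, 0, 0, -0.04], [-1, 0, 0, 0, -0.04], [1, 0, 0, 0, -0.04], [1, 0, 0, 0, -0.04], [1, 0, 0, 0, -0.04], [1, 0, 0, -0.03, -0.04], [1, 0, 0, -0.07, -0.04], [1, 0, 0, -0.1, -0.04], [1, 0, 0, -0.1, -0.04]])

```text
time_s: 27.33
tcp_pos: [0.4464, -0.1614, 0.1281]
ee_rot: [-3.135, 0.006, -2.805]
wrist_force: [1.3, -0.2, -0.4]
grip_width: 0.0855
grasp_force: 0.0
```

```bash
python3 -c "
from tins import *
st();tins(snap('top'));go(.4348,-.2957,.12);go(.4348,-.2957,.02)"
```

```text
27.33 [ 0.4464 -0.1614  0.1281] [-179.6    0.4 -160.7] q [ 0.75  0.34 -0.54  2.07  0.25  0.78  1.97] w 0.0855 [ 1.3 -0.2 -0.4] 0.0
red ?
grey ?
blue [ 471. -415.] r 12.7 label -86.0 need 51.0 turn rad 2.38 miss mm 145.0
shift [ 0.054  -0.1235  0.0063] spin 0.0 (alt 0.0 ) rows 3.2
shift [ 0.0544 -0.123   0.1063] spin 0.0 (alt 0.0 ) rows 4.1
```

Call:
carry_out(increments=[[1, 0.006, -0.014, 0, 0.12], [1, 0.012, -0.028, 0, 0.24], [1, 0.018, -0.042, 0, 0.36], [1, 0.024, -0.056, 0, 0.48], [1, 0.03, -0.07, 0, 0.6], [1, 0.036, -0.084, 0, 0.72], [1, 0.042, -0.098, 0, 0.84], [1, 0.048, -0.112, 0, 0.96], [1, 0.054, -0.1235, 0, 1.08], [1, 0.054, -0.1235, 0, 1.2], [1, 0.054, -0.1235, 0, 1.32], [1, 0.054, -0.1235, 0, 1.44]])

```text
time_s: 28.38
tcp_pos: [0.4313, -0.2947, 0.1215]
ee_rot: [-3.14, -0.002, 2.031]
wrist_force: [0.6, 0.1, -0.1]
grip_width: 0.085
grasp_force: 0.0
```

```bash
python3 -c "
from tins import *
st();tins(snap('top'));go(.4348,-.2957,.02)"
```

```text
28.38 [ 0.4313 -0.2947  0.1215] [-1.799e+02 -1.000e-01  1.164e+02] q [ 0.69  0.39 -0.17  1.97  0.09  0.79  0.93] w 0.085 [ 0.6  0.1 -0.1] 0.0
red [ 446. -158.] r 12.3 label -37.0 need -31.0 turn rad 0.11 miss mm 20.0
grey ?
blue ?
shift [-0.0029  0.0027  0.1015] spin 0.0 (alt 0.0 ) rows 2.4
```

Call:
carry_out(increments=[[1, -0.001, 0.002, 0.03, 0], [1, -0.001, 0.002, 0.06, 0], [1, -0.001, 0.002, 0.085, 0], [1, -0.001, 0.002, 0.1, 0], [1, -0.001, 0.002, 0.1, 0], [-1, -0.001, 0.002, 0.1, 0], [-1, -0.001, 0.002, 0.1, 0], [-1, -0.001, 0.002, 0.1, 0], [-1, -0.001, 0.002, 0.1, 0]])

```text
time_s: 29.18
tcp_pos: [0.4353, -0.295, 0.0238]
ee_rot: [3.141, 0.001, 2.039]
wrist_force: [-0.3, 0.3, -2.8]
grip_width: 0.0629
grasp_force: 33.6
```

Call:
carry_out(increments=[[-1, 0, 0, 0, -0.12], [-1, 0, 0, 0, -0.24], [-1, 0, 0, 0, -0.36], [-1, 0, 0, 0, -0.48], [-1, 0, 0, 0, -0.6], [-1, 0, 0, 0, -0.72], [-1, 0, 0, 0, -0.84], [-1, 0, 0, 0, -0.96], [-1, 0, 0, 0, -1.09], [-1, 0, 0, 0, -1.09], [-1, 0, 0, 0, -1.09], [1, 0, 0, 0, -1.09]])

```text
time_s: 30.18
tcp_pos: [0.4351, -0.2951, 0.0235]
ee_rot: [-3.141, 0.001, 3.125]
wrist_force: [0.1, 0.0, 0.5]
grip_width: 0.0735
grasp_force: 0.0
```

Call:
carry_out(increments=[[1, 0, 0, 0, 0], [1, 0, 0, 0, 0], [1, 0, 0, -0.03, 0], [1, 0, 0, -0.07, 0], [1, 0, 0, -0.1, 0], [1, 0, 0, -0.1, 0]])

```text
time_s: 30.68
tcp_pos: [0.4389, -0.2967, 0.1289]
ee_rot: [-3.136, 0.008, 3.128]
wrist_force: [0.7, -0.4, 0.8]
grip_width: 0.0853
grasp_force: 0.0
```

```bash
python3 -c "
from tins import *
st();tins(snap('top'));go(.4705,-.4148,.12);go(.4705,-.4148,.02)"
```

```text
30.68 [ 0.4389 -0.2967  0.1289] [-179.7    0.5  179.2] q [ 0.96  0.43 -0.51  1.95  0.28  0.82  1.86] w 0.0853 [ 0.7 -0.4  0.8] 0.0
red [ 446. -156.] r 12.4 label -38.0 need -32.0 turn rad 0.1 miss mm 19.0
grey [ 422. -289.] r 9.2 label 7.0 need 11.0 turn rad 0.08 miss mm 14.0
blue ?
shift [-0.0347 -0.1181  0.0072] spin 0.0 (alt 0.0 ) rows 3.0
shift [-0.0341 -0.1177  0.1072] spin 0.0 (alt 0.0 ) rows 3.9
```

Call:
carry_out(increments=[[1, -0.004, -0.013, 0, 0.12], [1, -0.008, -0.026, 0, 0.24], [1, -0.012, -0.039, 0, 0.36], [1, -0.016, -0.052, 0, 0.48], [1, -0.02, -0.065, 0, 0.6], [1, -0.023, -0.078, 0, 0.72], [1, -0.027, -0.091, 0, 0.84], [1, -0.031, -0.104, 0, 0.96], [1, -0.0345, -0.118, 0, 1.08], [1, -0.0345, -0.118, 0, 1.2], [1, -0.0345, -0.118, 0, 1.32], [1, -0.0345, -0.118, 0, 1.44]])

```text
time_s: 31.73
tcp_pos: [0.4669, -0.4128, 0.1213]
ee_rot: [-3.14, -0.001, 1.682]
wrist_force: [0.1, -0.2, 0.6]
grip_width: 0.0855
grasp_force: 0.0
```

Call:
carry_out(increments=[[1, 0, 0, 0, 0.12], [1, 0, 0, 0, 0.24], [1, 0, 0, 0, 0.36], [1, 0, 0, 0, 0.48], [1, 0, 0, 0, 0.6], [1, 0, 0, 0, 0.72], [1, 0, 0, 0, 0.84], [1, 0, 0, 0, 0.94], [1, 0, 0, 0, 0.94], [1, 0, 0, 0, 0.94]])

```text
time_s: 32.57
tcp_pos: [0.4673, -0.4125, 0.1218]
ee_rot: [-3.14, 0.001, 0.752]
wrist_force: [0.6, -0.2, -0.6]
grip_width: 0.0853
grasp_force: 0.0
```

```bash
python3 -c "
from tins import *
st();tins(snap('top'));go(.4705,-.4148,.022)"
```

```text
32.57 [ 0.4673 -0.4125  0.1218] [-1.799e+02  1.000e-01  4.310e+01] q [ 0.62  0.54  0.08  1.72 -0.05  0.88 -0.1 ] w 0.0853 [ 0.6 -0.2 -0.6] 0.0
red [ 438. -132.] r 12.5 label -37.0 need -36.0 turn rad 0.01 miss mm 2.0
grey [ 438. -291.] r 12.8 label 12.0 need 13.0 turn rad 0.02 miss mm 3.0
blue ?
shift [0.0009 0.0039 0.1   ] spin 0.0 (alt 0.0 ) rows 2.4
```

Call:
carry_out(increments=[[1, 0.001, 0.004, 0.03, 0], [1, 0.001, 0.004, 0.06, 0], [1, 0.001, 0.004, 0.085, 0], [1, 0.001, 0.004, 0.1, 0], [1, 0.001, 0.004, 0.1, 0], [-1, 0.001, 0.004, 0.1, 0], [-1, 0.001, 0.004, 0.1, 0], [-1, 0.001, 0.004, 0.1, 0], [-1, 0.001, 0.004, 0.1, 0]])

```text
time_s: 33.37
tcp_pos: [0.4723, -0.4164, 0.0246]
ee_rot: [3.138, -0.0, 0.749]
wrist_force: [1.5, -0.4, 2.4]
grip_width: 0.0625
grasp_force: 34.0
```

Call:
carry_out(increments=[[-1, 0, 0, 0, -0.12], [-1, 0, 0, 0, -0.24], [-1, 0, 0, 0, -0.36], [-1, 0, 0, 0, -0.48], [-1, 0, 0, 0, -0.6], [-1, 0, 0, 0, -0.72], [-1, 0, 0, 0, -0.84], [-1, 0, 0, 0, -0.96], [-1, 0, 0, 0, -1.08], [-1, 0, 0, 0, -1.2], [-1, 0, 0, 0, -1.32], [-1, 0, 0, 0, -1.44]])

```text
time_s: 34.37
tcp_pos: [0.4729, -0.4164, 0.0246]
ee_rot: [3.14, 0.004, 2.195]
wrist_force: [1.8, -0.1, -0.1]
grip_width: 0.0627
grasp_force: 34.0
```

Call:
carry_out(increments=[[-1, 0, 0, 0, -0.12], [-1, 0, 0, 0, -0.24], [-1, 0, 0, 0, -0.36], [-1, 0, 0, 0, -0.48], [-1, 0, 0, 0, -0.6], [-1, 0, 0, 0, -0.72], [-1, 0, 0, 0, -0.84], [-1, 0, 0, 0, -0.93], [-1, 0, 0, 0, -0.93], [-1, 0, 0, 0, -0.93]])

```text
time_s: 35.2
tcp_pos: [0.4728, -0.4156, 0.0246]
ee_rot: [-3.14, 0.003, 3.116]
wrist_force: [2.1, 2.1, 5.8]
grip_width: 0.0626
grasp_force: 34.5
```

Call:
carry_out(increments=[[1, 0, 0, 0, 0], [1, 0, 0, 0, 0], [1, 0, 0, 0, 0], [1, 0, 0, -0.03, 0], [1, 0, 0, -0.07, 0], [1, 0, 0, -0.11, 0], [1, 0, 0, -0.11, 0]])

```text
time_s: 35.78
tcp_pos: [0.4755, -0.4183, 0.141]
ee_rot: [-3.133, 0.009, 3.118]
wrist_force: [1.4, -0.6, 1.0]
grip_width: 0.0853
grasp_force: 0.0
```

```bash
python3 -c "
from tins import *
st();tins(snap('top'));go(.605,-.045,.16,87)"
```

```text
35.78 [ 0.4755 -0.4183  0.141 ] [-179.5    0.5  178.6] q [ 1.11  0.6  -0.59  1.68  0.39  0.97  1.92] w 0.0853 [ 1.4 -0.6  1. ] 0.0
red [ 438. -132.] r 12.5 label -37.0 need -36.0 turn rad 0.01 miss mm 2.0
grey [ 438. -291.] r 12.8 label 12.0 need 13.0 turn rad 0.02 miss mm 3.0
blue ?
shift [-0.1222  0.3754 -0.0237] spin 0.028 (alt -3.113 ) rows 9.5
```

Red was knocked aside during the run, but its label still faces the window. Now I'll recentre the cup.

Call:
carry_out(increments=[[1, 0, 0, -0.024, 0], [1, -0.012, 0.037, -0.024, 0.01], [1, -0.025, 0.075, -0.024, 0.02], [1, -0.037, 0.113, -0.024, 0.028], [1, -0.05, 0.151, -0.024, 0.028], [1, -0.062, 0.189, -0.024, 0.028], [1, -0.075, 0.227, -0.024, 0.028], [1, -0.087, 0.265, -0.024, 0.028], [1, -0.1, 0.303, -0.024, 0.028], [1, -0.112, 0.341, -0.024, 0.028], [1, -0.122, 0.375, -0.024, 0.028], [1, -0.122, 0.375, -0.024, 0.028]])

```text
time_s: 36.83
tcp_pos: [0.6026, -0.0322, 0.1566]
ee_rot: [3.135, 0.001, 3.102]
wrist_force: [0.9, 1.9, -0.1]
grip_width: 0.0855
grasp_force: 0.0
```

```bash
python3 -c "
from tins import *
st();tins(snap('top'));go(.604,-.044,.04,87)"
```

```text
36.83 [ 0.6026 -0.0322  0.1566] [179.6   0.  177.7] q [ 0.51  0.55 -0.67  1.73  0.39  0.99  1.23] w 0.0855 [ 0.9  1.9 -0.1] 0.0
red ?
grey [ 429. -263.] r 25.7 label -42.0 need 3.0 turn rad 0.79 miss mm 124.0
blue [ 474. -412.] r 12.5 label 46.0 need 51.0 turn rad 0.08 miss mm 16.0
shift [-0.0026 -0.0074  0.1162] spin 0.01 (alt -3.132 ) rows 2.8
```

Call:
carry_out(increments=[[1, 0, 0, 0.01, 0], [1, 0, 0, 0.04, 0], [1, 0, 0, 0.07, 0], [1, 0, 0, 0.1, 0], [1, 0, 0, 0.119, 0], [1, 0, 0, 0.119, 0], [-1, 0, 0, 0.119, 0], [-1, 0, 0, 0.119, 0], [-1, 0, 0, 0.119, 0], [-1, 0, 0, 0.119, 0], [-1, 0, 0, 0.119, 0], [-1, 0, 0, 0.119, 0]], force=100)

```text
time_s: 37.88
tcp_pos: [0.6024, -0.0433, 0.0389]
ee_rot: [-3.141, 0.002, 3.091]
wrist_force: [-4.7, 1.1, 13.8]
grip_width: 0.0127
grasp_force: 75.8
```

```bash
python3 -c "
from h import *
st();go(.6395,-.046,.045,87)"
```

```text
37.88 [ 0.6024 -0.0433  0.0389] [-1.800e+02  1.000e-01  1.771e+02] q [ 0.45  0.71 -0.57  1.79  0.51  0.79  1.14] w 0.0127 [-4.7  1.1 13.8] 75.8
shift [-0.0372 -0.0008 -0.006 ] spin 0.002 (alt -3.14 ) rows 0.9
```

Call:
carry_out(increments=[[-1, 0, 0, -0.005, 0], [-1, 0, 0, -0.01, 0], [-1, -0.01, 0, -0.01, 0], [-1, -0.02, 0, -0.01, 0], [-1, -0.03, 0, -0.01, 0], [-1, -0.035, 0, -0.01, 0], [-1, -0.035, 0, -0.01, 0], [-1, -0.035, 0, -0.007, 0], [-1, -0.035, 0, -0.004, 0], [-1, -0.035, 0, -0.002, 0], [-1, -0.035, 0, -0.001, 0], [-1, -0.035, 0, -0.001, 0]])

```text
time_s: 38.88
tcp_pos: [0.6358, -0.0449, 0.0392]
ee_rot: [-3.141, -0.001, 3.091]
wrist_force: [-3.7, 0.5, 4.0]
grip_width: 0.0125
grasp_force: 98.4
```

Call:
carry_out(increments=[[0, 0, 0, 0, 0], [0.5, 0, 0, 0, 0], [0.5, 0, 0, 0, 0], [0.5, 0, 0, 0, 0], [0.5, 0, 0, 0, 0], [0.5, 0, 0, -0.03, 0], [0.5, 0, 0, -0.07, 0], [0.5, 0, 0, -0.11, 0], [0.5, 0, 0, -0.15, 0], [0.5, 0, 0, -0.15, 0], [-1, 0, 0, -0.15, 0]])

```text
time_s: 39.8
tcp_pos: [0.6389, -0.0449, 0.1923]
ee_rot: [-3.141, 0.006, 3.091]
wrist_force: [0.0, -0.1, -0.6]
grip_width: 0.0533
grasp_force: 0.0
```

```bash
python3 - <<'E'
from tilt import *
st();tilt('s30.png',(340,150,470,330));im=snap('top','t30.png')
from tins import tins; tins(im)
# button by two views
for n,b in (('top',(405,180,450,215)),('side',(390,285,440,325))):
    im=snap(n);hsv=cv2.cvtColor(im,cv2.COLOR_RGB2HSV);H,S,V=cv2.split(hsv)
    g=comp((H>45)&(H<75)&(S>170)&(V>100),b); print(n,g and (g[1],g[2].round(1)))
    if g: print(onz(n,g[1][0]+g[1][2]/2-.5,g[1][1]+g[1][3]/2-.5,.105).round(4),onz(n,*g[2],.1).round(4))
go(.640,-.249,.16)
E
```

```text
39.8 [ 0.6389 -0.0449  0.1923] [-180.     0.4  177.1] q [ 0.5   0.57 -0.66  1.61  0.39  1.09  1.25] w 0.0533 [ 0.  -0.1 -0.6] 0.0
brass [391 255  48  34 662] [410. 272.] rect [32. 47.] 83 low [397. 288.] right [438. 274.] left [391. 264.]
red ?
grey [ 436. -277.] r 30.6 label -21.0 need 8.0 turn rad 0.51 miss mm 83.0
blue [ 474. -412.] r 12.5 label 46.0 need 51.0 turn rad 0.08 miss mm 16.0
top (array([420, 191,  14,  15, 162], dtype=int32), array([426.6, 198. ]))
[ 0.6466 -0.2487  0.105 ] [ 0.6475 -0.2499  0.1   ]
side None
shift [-0.015  -0.2033  0.0269] spin 0.0 (alt 0.0 ) rows 4.9
```

The cup is back at its original pixel position. Now the button, rechecking the tins first.

Call:
carry_out(increments=[[-1, -0.003, -0.04, 0, 0], [-1, -0.006, -0.08, 0, 0], [-1, -0.009, -0.12, 0, 0], [-1, -0.012, -0.16, 0, 0], [-1, -0.018, -0.19, 0, 0], [-1, -0.019, -0.2045, 0.01, 0], [-1, -0.019, -0.2045, 0.02, 0], [-1, -0.019, -0.2045, 0.03, 0], [-1, -0.019, -0.2045, 0.03, 0]])

```text
time_s: 40.75
tcp_pos: [0.6432, -0.247, 0.1546]
ee_rot: [3.138, -0.006, 3.093]
wrist_force: [-0.2, 0.3, -0.5]
grip_width: 0.0
grasp_force: 0.0
```

```bash
python3 - <<'E'
from tins import *
st();tins(snap('top','t31.png'));go(.645,-.249,.12)
# button height from side0
for f,n,b in (('side0','side',(385,280,440,330)),):
    hsv=cv2.cvtColor(cv2.imread('pics/side0.png'),cv2.COLOR_BGR2HSV);H,S,V=cv2.split(hsv)
    g=comp((H>45)&(H<85)&(S>120)&(V>150),b);print(g and (g[1],g[2]), hsv[307,414])
    if g:
        o1,d1=ray('top',426.6,198);o2,d2=ray('side',*g[2]);t=np.linalg.lstsq(np.c_[d1,-d2],o2-o1,rcond=None)[0];print((o1+d1*t[0]).round(4),(o2+d2*t[1]).round(4))
# side view yellow on tins: label columns vs tin centre
hsv=cv2.cvtColor(snap('side','s31.png'),cv2.COLOR_RGB2HSV);H,S,V=cv2.split(hsv)
E
```

```text
40.75 [ 0.6432 -0.247   0.1546] [179.8  -0.3 177.2] q [ 0.73  0.69 -0.61  1.5   0.42  1.09  1.56] w 0.0 [-0.2  0.3 -0.5] 0.0
red [ 438. -132.] r 12.5 label -37.0 need -36.0 turn rad 0.02 miss mm 4.0
grey [ 437. -292.] r 12.4 label 14.0 need 13.0 turn rad -0.02 miss mm -3.0
blue ?
shift [-0.0012 -0.0025  0.0362] spin 0.0 (alt 0.0 ) rows 0.9
(array([406, 299,  17,  11, 137], dtype=int32), array([413.71532847, 304.35036496])) [ 66 126 184]
[ 0.6461 -0.2484  0.1075] [ 0.6455 -0.2483  0.1073]
```

All three tins read as aligned. The button top is at z ≈ 0.107, so I press.

Call:
carry_out(increments=[[-1, -0.001, -0.001, 0.02, 0], [-1, -0.001, -0.001, 0.035, 0], [-1, -0.001, -0.001, 0.042, 0], [-1, -0.001, -0.001, 0.047, 0], [-1, -0.001, -0.001, 0.052, 0], [-1, -0.001, -0.001, 0.054, 0], [-1, -0.001, -0.001, 0.054, 0]])

```text
time_s: 41.43
tcp_pos: [0.6463, -0.2503, 0.1063]
ee_rot: [3.141, -0.0, 3.091]
wrist_force: [-2.5, 1.8, 4.3]
grip_width: 0.0
grasp_force: 2.2
```

Call:
carry_out(increments=[[-1, 0, 0, 0.002, 0], [-1, 0, 0, 0.004, 0], [-1, 0, 0, 0.004, 0]])

```text
time_s: 41.68
tcp_pos: [0.6465, -0.2504, 0.1058]
ee_rot: [-3.14, 0.0, 3.091]
wrist_force: [-10.3, 3.9, 24.3]
grip_width: 0.0004
grasp_force: 12.2
```

Call:
carry_out(increments=[[-1, 0, 0, 0.002, 0], [-1, 0, 0, 0.004, 0], [-1, 0, 0, 0.004, 0]])

```text
time_s: 41.93
tcp_pos: [0.6466, -0.2505, 0.1053]
ee_rot: [-3.139, 0.0, 3.091]
wrist_force: [-20.3, 5.7, 44.0]
grip_width: -0.0002
grasp_force: 21.7
```

Call:
carry_out(increments=[[-1, 0, 0, -0.01, 0], [-1, 0, 0, -0.03, 0], [-1, 0, 0, -0.07, 0], [-1, 0, 0, -0.11, 0], [-1, 0, 0, -0.13, 0], [-1, -0.03, 0.02, -0.13, 0], [-1, -0.06, 0.05, -0.13, 0], [-1, -0.08, 0.08, -0.13, 0], [-1, -0.1, 0.1, -0.13, 0], [-1, -0.1, 0.1, -0.13, 0], [-1, -0.1, 0.1, -0.13, 0]])

```text
time_s: 42.85
tcp_pos: [0.7525, -0.1527, 0.2269]
ee_rot: [3.14, 0.001, 3.095]
wrist_force: [0.4, -0.1, 0.0]
grip_width: -0.0002
grasp_force: 0.0
```

```bash
python3 - <<'E'
from tins import *
from tilt import tilt
st();im=snap('top','t32.png');tins(im);tilt('s32.png',(340,150,470,330))
hsv=cv2.cvtColor(im,cv2.COLOR_RGB2HSV);H,S,V=cv2.split(hsv)
for bx in ((175,195,225,235),(225,195,275,235)):
    m=np.zeros(H.shape,np.uint8);m[bx[1]:bx[3],bx[0]:bx[2]]=((S<60)&(V>100))[bx[1]:bx[3],bx[0]:bx[2]]
    m=cv2.morphologyEx(m,cv2.MORPH_OPEN,np.ones((11,11)));print(m.sum(), rect('top',m,.153) if m.any() else 0)
for f in('side0','s31','s32'):
    hsv=cv2.cvtColor(cv2.imread(f'pics/{f}.png'),cv2.COLOR_BGR2HSV);H,S,V=cv2.split(hsv);g=comp((H>45)&(H<85)&(S>120)&(V>150),(385,280,440,330));print(f,g and (g[1],g[2]))
E
```

```text
42.85 [ 0.7525 -0.1527  0.2269] [179.9   0.  177.4] q [ 0.5   0.76 -0.61  1.19  0.42  1.31  1.44] w -0.0002 [ 0.4 -0.1  0. ] 0.0
red [ 438. -132.] r 12.5 label -37.0 need -36.0 turn rad 0.01 miss mm 2.0
grey ?
blue ?
brass [391 255  48  34 647] [410. 271.] rect [31. 48.] 84 low [394. 288.] right [438. 273.] left [391. 257.]
323 (array([591.7, 290.8]), array([48.1, 36. ]), 0.2, array([591.7, 290.7]))
309 (array([581.2, 195.6]), array([45.6, 35.9]), 0.2, array([581.4, 195.8]))
side0 (array([406, 299,  17,  11, 137], dtype=int32), array([413.71532847, 304.35036496]))
s31 None
s32 None
```

Call:
carry_out(increments=[[-1, 0.02, 0.03, -0.03, 0], [-1, 0.05, 0.05, -0.06, 0], [-1, 0.08, 0.08, -0.08, 0], [-1, 0.11, 0.11, -0.08, 0], [-1, 0.14, 0.14, -0.08, 0], [-1, 0.17, 0.17, -0.08, 0], [-1, 0.19, 0.2, -0.08, 0], [-1, 0.2, 0.23, -0.08, 0], [-1, 0.2, 0.25, -0.08, 0], [-1, 0.2, 0.25, -0.08, 0], [-1, 0.2, 0.25, -0.08, 0]])

```text
time_s: 43.87
tcp_pos: [0.5641, 0.1028, 0.3077]
ee_rot: [-3.14, 0.002, 3.091]
wrist_force: [0.6, -0.6, 0.7]
grip_width: 0.0
grasp_force: 0.0
```

```bash
python3 - <<'E'
from tins import *
st();im=snap('top','t33.png');tins(im);snap('side','s33.png')
for f in('side0','s33'):
    hsv=cv2.cvtColor(cv2.imread(f'pics/{f}.png'),cv2.COLOR_BGR2HSV);H,S,V=cv2.split(hsv);g=comp((H>45)&(H<85)&(S>120)&(V>150),(385,280,440,330));print(f,g and (g[1],g[2]),hsv[305,414])
E
```

```text
43.87 [0.5641 0.1028 0.3077] [-1.799e+02  1.000e-01  1.771e+02] q [ 0.38  0.35 -0.77  1.65  0.26  1.24  1.07] w 0.0 [ 0.6 -0.6  0.7] 0.0
red [ 438. -132.] r 12.5 label -37.0 need -36.0 turn rad 0.01 miss mm 2.0
grey [ 439. -292.] r 12.8 label 13.0 need 13.0 turn rad 0.0 miss mm 0.0
blue [ 474. -412.] r 12.5 label 46.0 need 51.0 turn rad 0.08 miss mm 16.0
side0 (array([406, 299,  17,  11, 137], dtype=int32), array([413.71532847, 304.35036496])) [ 66 126 184]
s33 (array([406, 299,  17,  11, 138], dtype=int32), array([413.84782609, 304.41304348])) [ 66 127 185]
```

```bash
python3 -c "
from h import *
print(job_done())"
```

```text
the job is handed in; nothing more can be done
None
```

I handed the job in at about 44 s with everything in place by my last camera checks: four dowels in the bin, the cup back upright on its mat, both clamps on the bar, all three labels facing the window, and the button pressed to its stop and back up; no verdict came back.

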